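# Audit an insulator case and return the misplaced parts

### The job

Open the case's clear lid and check the ceramic insulators against the layout: the near row (handle side) is for round ones, the far row (hinge side) for square ones. Take out every insulator that stands in the wrong row and stand it upright in an empty cell of the aluminium returns tray, leaving the rightly packed ones and the other things on the bench where they are, then shut the lid fully. The ceramic is brittle: grip it lightly, and set it down rather than drop it.

Things in the scene. Friction and masses are not known exactly. Their poses are not given: they have to be found in the camera images.
- case: Grey fixed case, 175 (its x) by 345 (its y) by 32 high, walls and floor 5 thick, a 20 wide flange at each y end level with the rim. Origin: centre of its underside, z up. Two rows of four cells, 80 x 80 each, centres at y = -127.5, -42.5, 42.5, 127.5; dividers rise to 28 above the underside. A cell is empty or holds one insulator, standing on the floor anywhere in the cell.
- near_row (a point): Floor centre of the case's near row (handle side): case x = -42.5, z = 5. Row for round insulators only; a moulded ring sign on the flanges marks it.
- far_row (a point): Floor centre of the case's far row (hinge side): case x = +42.5, z = 5. Row for square insulators only; a moulded square sign on the flanges marks it.
- lid (a joint): Angle of the case's clear lid (46 deep with its skirts, resting on the rim): 0 = shut, grows as it opens up and back to a stop at 1.75 rad. Stiff hinge: it stays where left and needs about 3 N at the handle either way, so lead it all the way shut too. Opened less than about 1.6 it is in the way of a gripper over the far row; opened fully its edge is about 25 cm above the bench.
- lid_handle (a point): Centre of the lid's black bar handle, 10 thick, 100 long, along the case's y, on a post at each end, 34 out from the lid's front face. Shut, it is 209 from the hinge axis toward the handle side and 30 above that axis, 62 above the bench. It can be pinched from above, tool upright, and turns between the pads as the lid swings.
- lid_hinge (a point): Middle of the lid's hinge axis, which runs along the case's y at case x = +87.5, z = 32.5. The point's frame turns with the lid.
- tray: Loose aluminium returns tray on the bench, 230 (its x) by 155 (its y) by 35 high, about 1.2 kg, walls, floor and dividers 5 thick. Origin: centre of its underside, z up. Six cells 70 x 70, centres at x = -75, 0 or 75, y = -37.5 or 37.5 in its frame; dividers rise to 31, outer walls to 35. Empty at the start; a cell has room for just one insulator.
- dish: Bystander: black plastic bowl, 110 across, 50 high. Origin: centre of its underside.
- driver: Bystander: screwdriver, 200 long, lying along its x. Origin on its underside.
- round_1: White ceramic round insulator standing upright, 42 in diameter, 64 tall, 100 to 210 g, a dark bore 18 across in its top. Origin: centre of its underside, z up along it. Brittle: grip it with 20 to 30 N, never above 40 N. May be absent.
- round_2: White ceramic round insulator standing upright, 42 in diameter, 64 tall, 100 to 210 g, a dark bore 18 across in its top. Origin: centre of its underside, z up along it. Brittle: grip it with 20 to 30 N, never above 40 N. May be absent.
- round_3: White ceramic round insulator standing upright, 42 in diameter, 64 tall, 100 to 210 g, a dark bore 18 across in its top. Origin: centre of its underside, z up along it. Brittle: grip it with 20 to 30 N, never above 40 N. May be absent.
- round_4: White ceramic round insulator standing upright, 42 in diameter, 64 tall, 100 to 210 g, a dark bore 18 across in its top. Origin: centre of its underside, z up along it. Brittle: grip it with 20 to 30 N, never above 40 N. May be absent.
- round_5: White ceramic round insulator standing upright, 42 in diameter, 64 tall, 100 to 210 g, a dark bore 18 across in its top. Origin: centre of its underside, z up along it. Brittle: grip it with 20 to 30 N, never above 40 N. May be absent.
- square_1: White ceramic square insulator standing upright, 40 x 40 across its flats, 64 tall, 100 to 210 g, a dark bore 18 across in its top. Origin: centre of its underside, z up along it; x and y square to the flats. Brittle: grip it with 20 to 30 N, never above 40 N. May be absent.
- square_2: White ceramic square insulator standing upright, 40 x 40 across its flats, 64 tall, 100 to 210 g, a dark bore 18 across in its top. Origin: centre of its underside, z up along it; x and y square to the flats. Brittle: grip it with 20 to 30 N, never above 40 N. May be absent.
- square_3: White ceramic square insulator standing upright, 40 x 40 across its flats, 64 tall, 100 to 210 g, a dark bore 18 across in its top. Origin: centre of its underside, z up along it; x and y square to the flats. Brittle: grip it with 20 to 30 N, never above 40 N. May be absent.

How it is judged:
By the outcome, as a careful person would: the job done as asked, in the order asked, and still so for the second after the job is handed in, with the robot touching nothing.
Of round_1, round_3, round_4, square_2, square_3 only 3 to 5 are there at a start; the rules pass over those that are not, and their reading is None.
At some moment in a run one of tray may be knocked a few centimetres aside while the robot is not near it.
It also fails if it takes over 210 s, if anything falls off the work surface, if the arm or the gripper's body presses on something with over 40 N, if the wrist force passes 120 N, or if a joint passes its speed limit or range.

### The arm

A 7-joint arm with a two-finger parallel gripper is mounted at the origin on the work surface. World frame = base frame: x ahead of the robot, y to its left, z up, the work surface at z = 0. Lengths are in m, angles in rad, forces in N, time in s.
With the tool pointing down it reaches from about 0.4 to 0.85 m from the base axis. Payload 10.4 kg.
Tool frame: the origin (TCP) lies on the centre line of the jaws, within the pads' length; the fingertips stand 11 mm ahead of it and the grasp point (between the pads) lies 8 mm behind it (tip_reach is the distance from the TCP to the fingertips, in m); z points along the fingers, y is the line along which they close (so a half turn about z gives the same grasp; the last joint's range is limited). The gripper opens to 85 mm and grips with 20 to 120 N. Pads are 22 mm wide; open, the fingers measure 114 mm over their backs; the gripper's body (76 mm by 85 mm) begins 54 mm behind the grasp point. The pads swing forward as they close: fully open they stand 13 mm farther back than shut.
Start: joints at [-1.208, 0.332, -0.065, 1.46, 0.022, 1.35, -0.088], TCP at [0.235, 0.579, 0.242] pointing down, gripper open.
Joint ranges: [-2.6, 2.6], [-0.5, 2.12], [-1.47, 1.34], [0.16, 2.42], [-1.27, 4.41], [0.06, 2.06], [-2.6, 2.6]. Speed limits (rad/s): [2.22, 2.22, 2.79, 2.79, 3.14, 3.14, 3.14].

### API

Orientations are given as a unit quaternion [x, y, z, w].
In Python, from workcell import get_obs, camera, hand_in, tip_reach gives the robot as it stands. The module is installed in compiled form; this text tells all that it offers.
- The arm moves only by the tool move_arm, never from a script. Its argument "plan" is a list of rows, each an object with "delta_pos": the shift along the tool's x, y, z in fractions of the full range, 1 being 0.8 m, a list of three; "turn": the turn, a rotation vector about the tool's x, y, z in normalised numbers (1 is 180 degrees), a list of three; "fingers": the closure, from 0 (fully open) to 1 (shut). A call has 1 to 12 rows; each row is the pose to reach, as a shift and turn from the pose commanded when the call began, along the tool's axes at that moment; what a row does not reach only later rows make up. A row lasts 1/8 s, in which the tool goes at most 62.5 mm and 10.7 degrees, less where a joint would pass 70% of its speed; a pose out of reach is approached as far as the arm can. A call with a gripper value outside its range is refused whole. The fingers move at their own pace and stop on an object; "force" is the grip in N (left out, the last holds). Time passes only in rows, so rows that repeat a pose let the fingers close. It gives the time, the measured TCP pose, the force, the opening and the grip force at its end, in the units of the state.
- get_obs(): the state, without advancing time (a new reading comes with each control period).
- camera(name): name is "scene" or "top" or "wrist"; returns a dict with "color" (420x560x3 uint8, red, green, blue), "range_z" (420x560 float32, m along the optical axis (not along the pixel's ray), 0 where there is no reading), "fx", "fy", "cx", "cy" (pixels), "R" (3x3) and "t" (3): a world point X has camera coordinates R X + t; the wrist camera has in their place "tool_from_camera" (4x4, takes a point from camera to tool coordinates, whose origin is the TCP and whose axes are the flange's). Camera axes: x right, y down, z forward; pixel columns grow to the right and rows downward; lengths in m; the calibration is good to about 2 mm. A picture is of the moment at which its call begins: read the wrist's pose just before it.
- hand_in(): hands the job in; it is judged then, once.
The state is a dict: "clock": time; "joint_pos": joint angles; "joint_velocities": joint speeds; "tau": joint torques, N m; "position": TCP position; "ee_rot": TCP orientation; "ft_force": force on the tool from outside, world axes, zero at the start; "torque": the same for the moment, N m; "grip_width": opening from 0.0 (shut) to 1.0 (fully open); "grasp_force": force on a finger pad.
Only numpy, scipy, OpenCV 4.12 (cv2) and the standard library are available. Lean on these libraries where they do the work, as an engineer would, in place of code of your own. Each camera call takes 0.05 s, during which the arm holds its last target. There are 200 camera calls.

## Working session

There is one attempt and no reset: what is moved stays moved. The work goes in short steps, Python scripts to look and compute and a tool call to move; the robot and the scene stay as the last step left them, time stands still between calls to the robot, and variables do not carry over. Pictures are saved under pics/ and viewed, at most 14 in all, crops included, and the job is handed in when it is done.

Besides the shell and the picture viewer there is one more tool, called by a JSON object that holds its "api" and its "payload". move_arm: Moves the arm, as the interface text tells. Its arguments: {"type":"object","properties":{"plan":{"type":"array","items":{"type":"object","properties":{"delta_pos":{"type":"array","items":{"type":"number"}},"turn":{"type":"array","items":{"type":"number"}},"fingers":{"type":"number"}}}},"force":{"type":"number"}},"required":["plan"]}

```bash
mkdir -p pics
cat > h.py <<'E'
import numpy as np, cv2
from workcell import get_obs, camera, hand_in, tip_reach
from scipy.spatial.transform import Rotation as Rn
def cam(name):
    o=get_obs(); c=camera(name)
    if name=="wrist":
        T=np.eye(4);T[:3,:3]=Rn.from_quat(o["ee_rot"]).as_matrix();T[:3,3]=o["position"]
        M=T@np.array(c["tool_from_camera"]); c["R"]=M[:3,:3].T; c["t"]=-M[:3,:3].T@M[:3,3]
    c["R"]=np.array(c["R"]);c["t"]=np.array(c["t"]); return c
def cloud(c):
    z=c["range_z"];v,u=np.mgrid[:z.shape[0],:z.shape[1]]
    p=np.stack([(u-c["cx"])/c["fx"]*z,(v-c["cy"])/c["fy"]*z,z],-1)
    return (p-c["t"])@c["R"]
def ray(c,u,v,h):
    d=np.array([(u-c["cx"])/c["fx"],(v-c["cy"])/c["fy"],1.])@c["R"]; o=-c["t"]@c["R"]
    return o+d*(h-o[2])/d[2]
def save(c,n,crop=None,s=1):
    im=c["color"][:,:,::-1]
    if crop: a,b,e,f=crop; im=im[b:f,a:e]
    cv2.imwrite("pics/"+n,cv2.resize(im,None,fx=s,fy=s,interpolation=cv2.INTER_CUBIC))
E
python3 - <<'E'
from h import *
o=get_obs();print({k:np.round(v,3) for k,v in o.items()},tip_reach)
for n in("top","scene"):
    c=cam(n);save(c,n+"0.png",s=1.4);np.savez(n+"0.npz",**c);print(n,-c["t"]@c["R"],c["R"][2],c["fx"])
E
```

```text
{'clock': np.float64(0.0), 'joint_pos': array([-1.208,  0.333, -0.065,  1.461,  0.022,  1.35 , -0.089]), 'joint_velocities': array([ 0.001,  0.   , -0.002, -0.001, -0.001, -0.001,  0.001]), 'tau': array([-0.0000e+00, -6.2544e+01,  4.9000e-02, -3.9161e+01,  1.6000e-02,
        1.0000e-02, -0.0000e+00]), 'position': array([0.235, 0.579, 0.242]), 'ee_rot': array([ 0.192,  0.981, -0.001, -0.   ]), 'ft_force': array([ 0.063, -0.41 ,  0.493]), 'torque': array([ 0.008,  0.024, -0.05 ]), 'grasp_force': np.float64(0.0), 'grip_width': np.float64(0.998)} 0.011
top [ 3.48772634e-01 -1.21322833e-04  1.57618603e+00] [ 0.10639647 -0.01538999 -0.99420468] 547.0613200783059
scene [1.1124509  0.84325613 0.74561878] [-0.48230657 -0.67625559 -0.5568292 ] 417.91140166971894
```

View pics/top0.png

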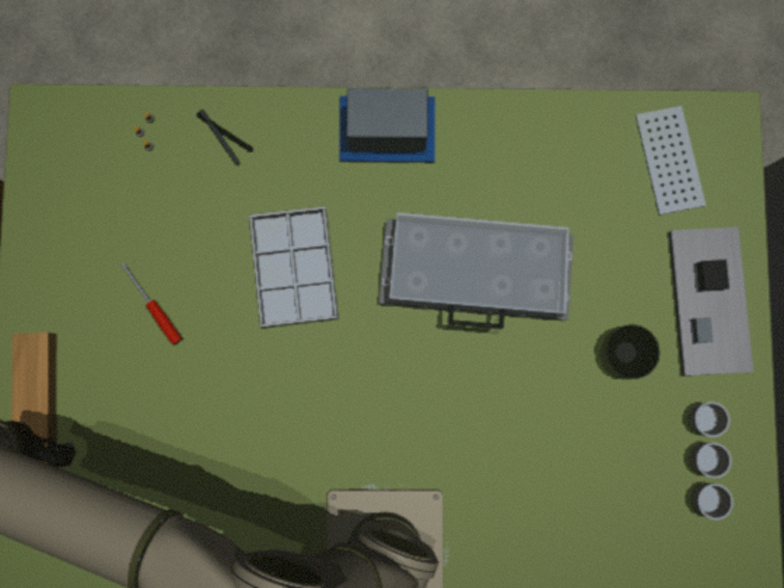

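View pics/scene0.png

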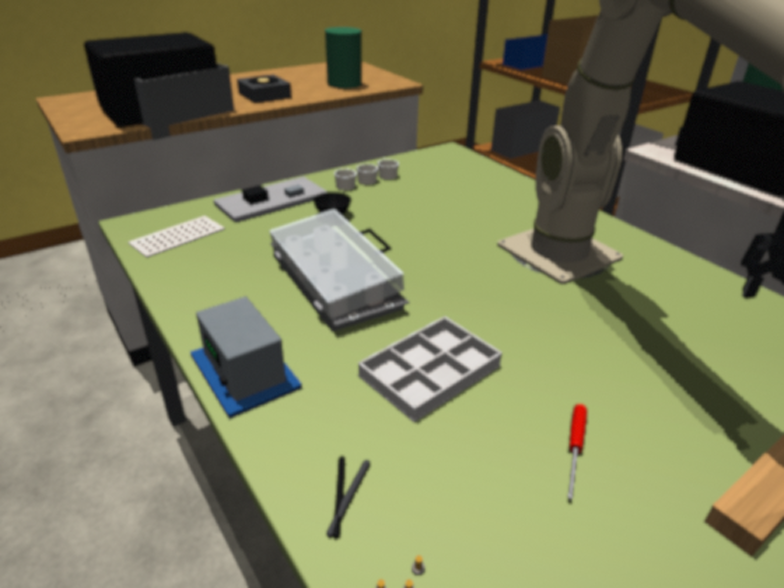

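The top view shows the case (its 7 insulators are visible through the lid: 4 in the far row, 3 in the near row), with the handle at about (475,322)/1.4. The tray is left of it at about (293,267)/1.4. Next I'll measure the case, handle and tray.

Run:
```python
from h import *
c=dict(np.load("top0.npz"));save(c,"topcrop.png",(170,140,420,245),3.2)
s=dict(np.load("scene0.npz"))
for n,c,box in(("top",c,(300,215,370,240)),("scene",s,(255,158,282,182))):
    P=cloud(c);a,b,e,f=box;col=c["color"].astype(int).sum(-1)
    m=np.zeros(col.shape,bool);m[b:f,a:e]=1
    q=P[m&(P[...,2]>.045)&(P[...,2]<.08)&(col<150)]
    print(n,"handle",len(q),np.median(q,0) if len(q) else 0,q.min(0),q.max(0))
P=cloud(c:=dict(np.load("top0.npz")))
# tray: points z 0.025..0.045 in box
m=np.zeros(P.shape[:2],bool);m[143:238,172:248]=1
q=P[m&(P[...,2]>.026)&(P[...,2]<.05)]
r=cv2.minAreaRect((q[:,:2]*1000).astype(np.float32));print("tray",r,np.percentile(q[:,2],[50,90]))
m[:]=0;m[145:240,265:415]=1
q=P[m&(P[...,2]>.07)&(P[...,2]<.1)];r=cv2.minAreaRect((q[:,:2]*1000).astype(np.float32));print("lid",len(q),r,np.median(q[:,2]))
q=P[m&(P[...,2]>.02)&(P[...,2]<.1)];r=cv2.minAreaRect((q[:,:2]*1000).astype(np.float32));print("all",len(q),r,np.percentile(q[:,2],[5,50,95]))
```

```text
top handle 95 [ 0.4763197  -0.17569043  0.06490662] [ 0.46860234 -0.26368057  0.04673686] [ 0.48423777 -0.07451768  0.07996759]Traceback (most recent call last):
  File "<stdin>", line 8, in <module>
    return umr_minimum(a, axis, None, out, keepdims, initial, where)
ValueError: zero-size array to reduction operation minimum which has no identity
```

View pics/topcrop.png

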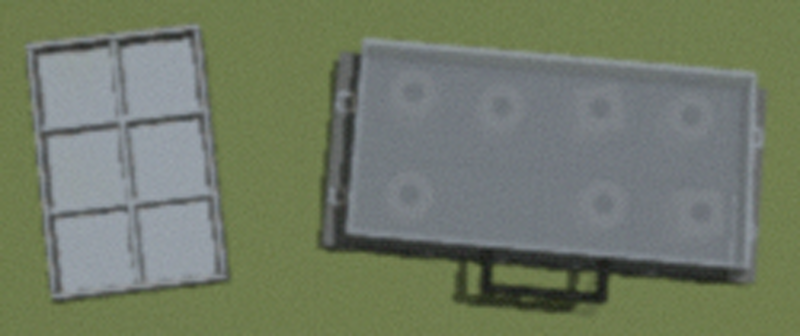

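The crop shows the lid's top corners at (363,40), (757,73), (750,270) and (347,234), and the handle bar from (487,290) to (603,298). The tray's outer corners are at (28,45), (198,28), (228,278) and (54,298).

Run:
```python
from h import *
c=dict(np.load("top0.npz"));s=dict(np.load("scene0.npz"))
f=lambda x,y,h:ray(c,170+x/3.2-.35,140+y/3.2-.35,h)[:2]
L=np.array([f(*p,.078) for p in((363,40),(757,73),(750,270),(347,234))]);print("lid",L.round(4),L.mean(0), [np.linalg.norm(L[i]-L[(i+1)%4]) for i in range(4)])
d=(L[0]-L[1])+(L[3]-L[2]);print("yaw of y axis",np.arctan2(-d[0],d[1]))
T=np.array([f(*p,.035) for p in((28,45),(198,28),(228,278),(54,298))]);print("tray",T.round(4),T.mean(0),[np.linalg.norm(T[i]-T[(i+1)%4]) for i in range(4)])
print("handle",f(487,290,.062),f(603,298,.062))
P=cloud(c)
m=np.zeros(P.shape[:2],bool);m[143:238,172:248]=1
q=P[m&(P[...,2]>.022)&(P[...,2]<.05)]
print("tray",cv2.minAreaRect((q[:,:2]*1000).astype(np.float32)),np.percentile(q[:,2],[50,90]))
# scene cam: triangulate handle bar; corners of bar in 1.4x picture ~ (371,231),(388,248)
for h in(.05,.062,.07): print(h,ray(s,371/1.4,231/1.4,h)[:2],ray(s,388/1.4,247/1.4,h)[:2])
P2=cloud(s)
col=s["color"].astype(int).sum(-1);m=(col<170)&(P2[...,2]>.05)&(P2[...,2]<.075)&(P2[...,0]<.5)&(P2[...,0]>.42)&(abs(P2[...,1]+.17)<.1)
print(m.sum(),P2[m].mean(0) if m.any() else 0, P2[m][:,2].max() if m.any() else 0)
o=get_obs();print(Rn.from_quat(o["ee_rot"]).as_matrix().round(3))
```

```text
lid [[ 0.6639 -0.0236]
 [ 0.6377 -0.3672]
 [ 0.4655 -0.3579]
 [ 0.4942 -0.0107]] [ 0.56533068 -0.18986185] [np.float64(0.34461940560315213), np.float64(0.17244806416816008), np.float64(0.3483934528437666), np.float64(0.1701860918368584)]
yaw of y axis -0.07934355526464977
tray [[0.6658 0.2746]
 [0.6826 0.1234]
 [0.4587 0.0936]
 [0.4401 0.246 ]] [0.5617873  0.18441174] [np.float64(0.1521359049419099), np.float64(0.22584547665725335), np.float64(0.15360912975699983), np.float64(0.2274983187329416)]
handle [ 0.44783181 -0.13254694] [ 0.44153543 -0.23330375]
tray ((563.3486938476562, 186.3576202392578), (231.16427612304688, 155.70481872558594), 7.168971538543701) [0.03200012 0.03758121]
0.05 [ 0.40342713 -0.27167704] [ 0.41279223 -0.18022532]
0.062 [ 0.41565838 -0.25244352] [ 0.42486192 -0.16256941]
0.07 [ 0.42381254 -0.23962117] [ 0.43290838 -0.15079881]
0 0 0
[[-0.927  0.376 -0.   ]
 [ 0.376  0.927 -0.001]
 [-0.    -0.001 -1.   ]]
```

```bash
cat >> h.py <<'E'
def go(*pts):
    "pts: (x,y,z,angle deg of tool y axis in world); prints tool-frame deltas"
    o=get_obs();R=Rn.from_quat(o["ee_rot"])
    for x,y,z,a in pts:
        a=np.radians(a);Y=np.array([np.cos(a),np.sin(a),0]);Z=np.array([0,0,-1.]);X=np.cross(Y,Z)
        D=Rn.from_matrix(np.stack([X,Y,Z],1)); print("d",R.inv().apply(np.array([x,y,z])-o["position"]).round(4),"turn",(R.inv()*D).as_rotvec().round(3))
E
python3 -c "
from h import *
go((.47,.28,.3,40),(.52,.05,.3,10),(.40,-.18,.3,-4.5))"
```

```text
d [-0.3301 -0.1885 -0.0581] turn [-0.001  0.     0.487]
d [-0.463  -0.3828 -0.0579] turn [-1.00e-03  1.00e-03  1.01e+00]
d [-0.4383 -0.641  -0.0576] turn [-1.000e-03  1.000e-03  1.264e+00]
```

Careful with the scale: shifts go in shares of 0.8 m and turns go in shares of 180 degrees. That gives: -0.641 m is -0.8013, -0.463 m is -0.5788, 1.264 rad is 0.4023.

{"api": "move_arm", "payload": {"plan": [{"delta_pos": [-0.4125,-0.2375,-0.0725],"turn": [0,0,0.156],"fingers": 0},{"delta_pos": [-0.4125,-0.2375,-0.0725],"turn": [0,0,0.156],"fingers": 0},{"delta_pos": [-0.4125,-0.2375,-0.0725],"turn": [0,0,0.156],"fingers": 0},{"delta_pos": [-0.4125,-0.2375,-0.0725],"turn": [0,0,0.156],"fingers": 0},{"delta_pos": [-0.4125,-0.2375,-0.0725],"turn": [0,0,0.156],"fingers": 0},{"delta_pos": [-0.4125,-0.2375,-0.0725],"turn": [0,0,0.156],"fingers": 0},{"delta_pos": [-0.5788,-0.4788,-0.0725],"turn": [0,0,0.3215],"fingers": 0.5},{"delta_pos": [-0.5788,-0.4788,-0.0725],"turn": [0,0,0.3215],"fingers": 0.7},{"delta_pos": [-0.5788,-0.4788,-0.0725],"turn": [0,0,0.3215],"fingers": 0.7},{"delta_pos": [-0.5475,-0.8013,-0.0725],"turn": [-0.0003,0.0003,0.4023],"fingers": 0.7},{"delta_pos": [-0.5475,-0.8013,-0.0725],"turn": [-0.0003,0.0003,0.4023],"fingers": 0.7},{"delta_pos": [-0.5475,-0.8013,-0.0725],"turn": [-0.0003,0.0003,0.4023],"fingers": 0.7}]}}

```text
clock: 1.6
position: [0.4397, -0.0728, 0.2999]
ee_rot: [0.735, 0.678, 0.001, -0.001]
ft_force: [0.3, 0.1, 0.7]
grip_width: 0.3
grasp_force: 0.0
```

{"api": "move_arm", "payload": {"plan": [{"delta_pos": [0,0,0],"turn": [0,0,0],"fingers": 0.7}]}}

```text
clock: 1.72
position: [0.4392, -0.0754, 0.3004]
ee_rot: [0.737, 0.676, 0.001, -0.001]
ft_force: [0.2, 1.1, -1.3]
grip_width: 0.302
grasp_force: 0.0
```

Run:
```python
from h import *
o=get_obs();print(o["position"],o["joint_pos"].round(2),o["grip_width"])
c=cam("wrist");np.savez("w1.npz",**c);save(c,"w1.png",s=1.4);print(-c["t"]@c["R"],c["R"][2],c["fx"])
go((.4443,-.1815,.12,-4.5),(.4443,-.1815,.054,-4.5))
```

```text
[ 0.43924771 -0.07542515  0.30042512] [-0.53 -0.15  0.54  1.84  0.07  1.43 -0.09] 0.30185633693379704
[ 0.44562544 -0.00139688  0.43127546] [-0.02497376 -0.29280732 -0.95584527] 322.78698608268246
d [-0.1087  0.013   0.18  ] turn [ 0.001 -0.003 -0.004]
d [-0.1088  0.013   0.246 ] turn [ 0.001 -0.003 -0.004]
```

View pics/w1.png

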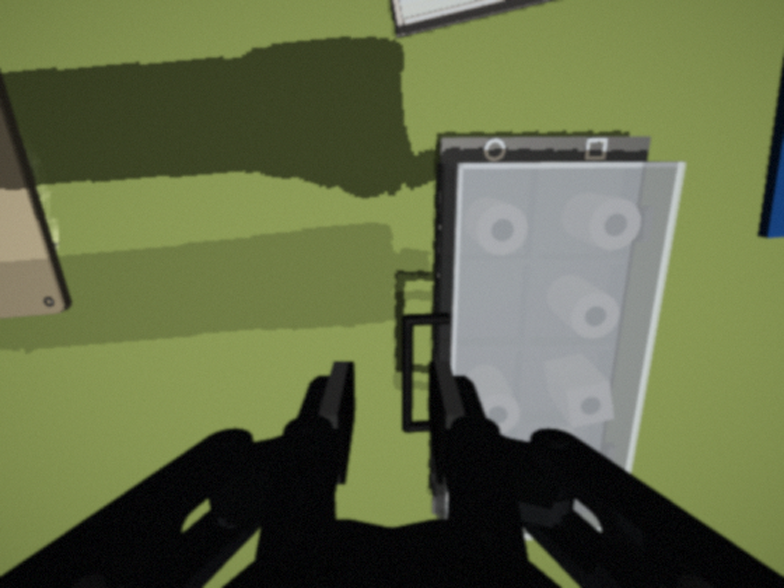

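The wrist view shows the bar's centreline from (408,317) to (408,428)/1.4. The ring sign on the flange is on the near side. Far-row cells 1 and 2 hold round ones and cell 3 a square one.

Run:
```python
from h import *
c=dict(np.load("w1.npz"))
for h in(.05,.062,.074): 
    a=ray(c,408/1.4,317/1.4,h);b=ray(c,408/1.4,428/1.4,h);print(h,a[:2],b[:2],(a+b)[:2]/2)
for p in((440,138),(649,138)): print("flange",ray(c,p[0]/1.4,p[1]/1.4,.032)[:2])
for p in((495,150),(596,149)): print("signs",ray(c,p[0]/1.4,p[1]/1.4,.032)[:2])
P=cloud(c)
for v in(240,260,280):print(P[v,288:295].round(3)[:, [0,1,2]].tolist())
```

```text
0.05 [ 0.44932207 -0.13652568] [ 0.4406131  -0.25000237] [ 0.44496758 -0.19326402]
0.062 [ 0.44920572 -0.13227273] [ 0.44077085 -0.24217793] [ 0.44498829 -0.18722533]
0.074 [ 0.44908938 -0.12801978] [ 0.44092861 -0.23435349] [ 0.44500899 -0.18118664]
flange [0.48815213 0.01231199]
flange [ 0.66171759 -0.00293638]
signs [ 0.5336241  -0.00122044]
signs [ 0.61808641 -0.00784204]
[[0.444, -0.139, 0.088], [0.445, -0.138, 0.09], [0.446, -0.139, 0.088], [0.447, -0.139, 0.089], [0.448, -0.139, 0.089], [0.449, -0.14, 0.087], [0.451, -0.14, 0.087]]
[[0.442, -0.164, 0.087], [0.443, -0.165, 0.087], [0.444, -0.164, 0.089], [0.445, -0.164, 0.09], [0.446, -0.164, 0.088], [0.448, -0.164, 0.088], [0.449, -0.165, 0.087]]
[[0.44, -0.19, 0.088], [0.441, -0.19, 0.089], [0.442, -0.189, 0.089], [0.443, -0.19, 0.089], [0.444, -0.19, 0.089], [0.446, -0.191, 0.087], [0.447, -0.191, 0.087]]
```

Run:
```python
from h import *
c=dict(np.load("w1.npz"));P=cloud(c)
for n,(u,v) in dict(g1=(150,40),g2=(150,280),g3=(520,250),flange=(400,105),lid=(340,190),lid2=(400,150),bar=(291,270),robotbase=(20,160)).items(): print(n,np.median(P[v-2:v+3,u-2:u+3].reshape(-1,3),0).round(4),c["range_z"][v,u])
t=dict(np.load("top0.npz"));P=cloud(t)
for n,(u,v) in dict(bar1=(332,231),bar2=(345,232),lid=(330,190),g=(290,240),g2=(250,240)).items(): print(n,P[v-1:v+3,u,2].round(3))
```

```text
g1 [ 0.2986  0.0974 -0.001 ] 0.38953486
g2 [ 0.2335 -0.2202 -0.0004] 0.48165223
g3 [ 7.773e-01 -2.198e-01 -4.000e-04] 0.4681837
flange [ 0.5882 -0.0036  0.0312] 0.3793466
lid [ 0.5038 -0.0843  0.0944] 0.3458347
lid2 [ 0.5688 -0.0483  0.0878] 0.33824474
bar [ 0.4443 -0.1771  0.0887] 0.37950945
robotbase [ 0.1069 -0.0286  0.0114] 0.41760093
bar1 [0.092 0.086 0.089 0.001]
bar2 [0.095 0.094 0.088 0.005]
lid [0.089 0.09  0.086 0.093]
g [-0.001 -0.002 -0.002 -0.003]
g2 [ 0.001 -0.007 -0.004 -0.004]
```

Depth from both the wrist and top cameras puts the bar's top at about 0.088 and the lid sloping, so the lid is ajar by about 0.1 rad. The flange at 0.031 matches the text. I'll grasp the handle at z≈0.084.

```bash
python3 -c "
from h import *
go((.4445,-.1785,.16,-4.6),(.4445,-.1785,.076,-4.6))"
```

```text
d [-0.1056  0.013   0.14  ] turn [ 0.001 -0.003 -0.002]
d [-0.1058  0.0129  0.224 ] turn [ 0.001 -0.003 -0.002]
```

Converted, 0.224 m is 0.28, 0.14 m is 0.175, -0.003 rad is -0.001.

{"api": "move_arm", "payload": {"plan": [{"delta_pos": [-0.1325,0.0163,0.125],"turn": [0.0003,-0.001,-0.0006],"fingers": 0.7},{"delta_pos": [-0.1325,0.0163,0.175],"turn": [0.0003,-0.001,-0.0006],"fingers": 0.7},{"delta_pos": [-0.1325,0.0163,0.175],"turn": [0.0003,-0.001,-0.0006],"fingers": 0.7},{"delta_pos": [-0.1325,0.0163,0.175],"turn": [0.0003,-0.001,-0.0006],"fingers": 0.7},{"delta_pos": [-0.1325,0.0163,0.2125],"turn": [0.0003,-0.001,-0.0006],"fingers": 0.7},{"delta_pos": [-0.1325,0.0163,0.25],"turn": [0.0003,-0.001,-0.0006],"fingers": 0.7},{"delta_pos": [-0.1325,0.0163,0.28],"turn": [0.0003,-0.001,-0.0006],"fingers": 0.7},{"delta_pos": [-0.1325,0.0163,0.28],"turn": [0.0003,-0.001,-0.0006],"fingers": 0.7}]}}

```text
clock: 2.78
position: [0.4456, -0.1756, 0.0756]
ee_rot: [0.733, 0.68, -0.002, -0.001]
ft_force: [0.0, -0.4, 0.2]
grip_width: 0.302
grasp_force: 0.0
```

{"api": "move_arm", "payload": {"plan": [{"delta_pos": [0,0,0],"turn": [0,0,0],"fingers": 1},{"delta_pos": [0,0,0],"turn": [0,0,0],"fingers": 1},{"delta_pos": [0,0,0],"turn": [0,0,0],"fingers": 1},{"delta_pos": [0,0,0],"turn": [0,0,0],"fingers": 1}], "force": 25}}

```text
clock: 3.28
position: [0.444, -0.1763, 0.0765]
ee_rot: [0.734, 0.679, -0.001, -0.002]
ft_force: [-8.7, 2.1, 1.2]
grip_width: 0.105
grasp_force: 26.1
```

Run:
```python
from h import *
o=get_obs();print(o["position"],o["ft_force"],o["grip_width"]*85,o["grasp_force"])
c=cam("wrist");save(c,"w2.png",s=1.0)
```

```text
[ 0.44397441 -0.17625604  0.07645012] [-8.70587449  2.05509866  1.15157977] 8.914079975561226 26.13668292760849
```

View pics/w2.png

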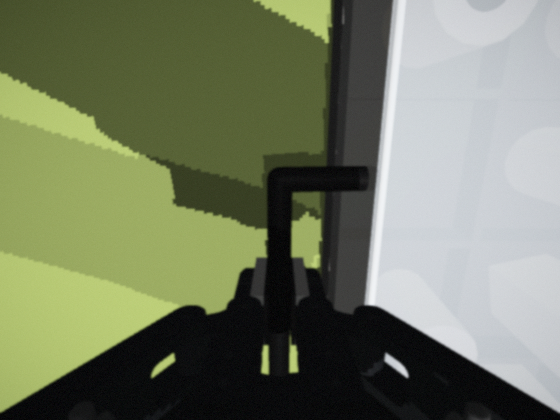

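Converted, -0.1065 m is -0.1331, -0.0955 m is -0.1194.

{"api": "move_arm", "payload": {"plan": [{"delta_pos": [0,0.0056,-0.0188],"turn": [0,0,0],"fingers": 1},{"delta_pos": [0,0.0125,-0.0375],"turn": [0,0,0],"fingers": 1},{"delta_pos": [0,0.0213,-0.0556],"turn": [0,0,0],"fingers": 1},{"delta_pos": [0,0.0306,-0.0725],"turn": [0,0,0],"fingers": 1},{"delta_pos": [0,0.0419,-0.0894],"turn": [0,0,0],"fingers": 1},{"delta_pos": [0,0.0538,-0.105],"turn": [0,0,0],"fingers": 1},{"delta_pos": [0,0.0669,-0.1194],"turn": [0,0,0],"fingers": 1},{"delta_pos": [0,0.0813,-0.1331],"turn": [0,0,0],"fingers": 1},{"delta_pos": [0,0.0813,-0.1331],"turn": [0,0,0],"fingers": 1}]}}

```text
clock: 4.45
position: [0.5096, -0.1817, 0.1858]
ee_rot: [0.734, 0.679, -0.001, -0.001]
ft_force: [-19.6, 5.7, 25.0]
grip_width: 0.103
grasp_force: 27.5
```

Run:
```python
from h import *
o=get_obs();print(o["position"],o["ft_force"],o["grip_width"]*85,o["joint_pos"].round(2))
c=cam("wrist");P=cloud(c)
c=cam("top");np.savez("top1.npz",**c)
p0=np.array([.44397,-.17626,.07645]);d=o["position"]-p0;print(np.hypot(d[0],d[1]),d[2])
# fit hinge: circle r .211 through both points, hinge z .0325
from scipy.optimize import fsolve
b=.211
for off in(.004,.008,.012):
    h0=p0[2]+off-.0325; x0=np.sqrt(b*b-h0*h0);h1=h0+d[2];print(off,x0-np.sqrt(b*b-h1*h1))
```

```text
[ 0.50962883 -0.18169036  0.18576783] [-19.56123264   5.6907356   25.04739965] 8.748200128363587 [-0.38  0.22  0.73  1.79 -0.16  1.19  0.32]
0.06588301000487001 0.10931782953175888
0.004 0.06481021207257981
0.008 0.06843975077989686
0.012 0.07226926224597449
```

Converted, 0.1145 m is 0.1431, 0.099 m is 0.1238.

{"api": "move_arm", "payload": {"plan": [{"delta_pos": [0,0.0156,-0.0163],"turn": [0,0,0],"fingers": 1},{"delta_pos": [0,0.0325,-0.0275],"turn": [0,0,0],"fingers": 1},{"delta_pos": [0,0.0494,-0.0375],"turn": [0,0,0],"fingers": 1},{"delta_pos": [0,0.0675,-0.0463],"turn": [0,0,0],"fingers": 1},{"delta_pos": [0,0.0856,-0.0538],"turn": [0,0,0],"fingers": 1},{"delta_pos": [0,0.1044,-0.0594],"turn": [0,0,0],"fingers": 1},{"delta_pos": [0,0.1238,-0.0644],"turn": [0,0,0],"fingers": 1},{"delta_pos": [0,0.1431,-0.0675],"turn": [0,0,0],"fingers": 1}]}}

```text
clock: 5.55
position: [0.6251, -0.1909, 0.2391]
ee_rot: [0.734, 0.679, -0.001, 0.001]
ft_force: [-2.1, -0.9, 2.3]
grip_width: 0.107
grasp_force: 24.7
```

Run:
```python
from h import *
o=get_obs();d=o["position"]-np.array([.50963,-.18169,.18577]);print(o["position"],o["ft_force"],np.hypot(d[0],d[1]),d[2],o["grip_width"]*85,o["joint_pos"].round(2))
```

```text
[ 0.62510257 -0.19093876  0.23906136] [-2.14744519 -0.91868607  2.3479685 ] 0.1158423657800693 0.05329136409345636 9.062408833056182 [-0.28  0.46  0.71  1.42 -0.3   1.37  0.36]
```

Converted, 0.0935 m is 0.1169, 0.088 m is 0.11.

{"api": "move_arm", "payload": {"plan": [{"delta_pos": [0,0.0194,-0.0019],"turn": [0,0,0],"fingers": 1},{"delta_pos": [0,0.0394,-0.0019],"turn": [0,0,0],"fingers": 1},{"delta_pos": [0,0.0594,-0.0006],"turn": [0,0,0],"fingers": 1},{"delta_pos": [0,0.0788,0.0019],"turn": [0,0,0],"fingers": 1},{"delta_pos": [0,0.0963,0.0056],"turn": [0,0,0],"fingers": 1},{"delta_pos": [0,0.11,0.01],"turn": [0,0,0],"fingers": 1},{"delta_pos": [0,0.1169,0.0119],"turn": [0,0,0],"fingers": 1},{"delta_pos": [0,0.1169,0.0119],"turn": [0,0,0],"fingers": 1}]}}

```text
clock: 6.55
position: [0.7149, -0.1982, 0.2301]
ee_rot: [0.734, 0.679, -0.002, -0.002]
ft_force: [-26.0, 4.9, 21.2]
grip_width: 0.103
grasp_force: 27.6
```

Converted, -0.24 m is -0.3, -0.18 m is -0.225.

{"api": "move_arm", "payload": {"plan": [{"delta_pos": [0,0,0],"turn": [0,0,0],"fingers": 0.7},{"delta_pos": [0,0,0],"turn": [0,0,0],"fingers": 0.7},{"delta_pos": [0,0,-0.05],"turn": [0,0,0],"fingers": 0.7},{"delta_pos": [0,0,-0.1125],"turn": [0,0,0],"fingers": 0.7},{"delta_pos": [0,-0.075,-0.1625],"turn": [0,0,0],"fingers": 0.7},{"delta_pos": [0,-0.15,-0.1625],"turn": [0,0,0],"fingers": 0.4},{"delta_pos": [0,-0.225,-0.1625],"turn": [0,0,0],"fingers": 0.4},{"delta_pos": [0,-0.3,-0.1625],"turn": [0,0,0],"fingers": 0.4},{"delta_pos": [0,-0.3,-0.1625],"turn": [0,0,0],"fingers": 0.4}]}}

```text
clock: 7.68
position: [0.4749, -0.1801, 0.3583]
ee_rot: [0.734, 0.679, 0.003, -0.0]
ft_force: [1.0, -0.1, 0.6]
grip_width: 0.598
grasp_force: 0.0
```

Run:
```python
from h import *
o=get_obs();print(o["position"],o["ft_force"],o["joint_pos"].round(2))
c=cam("wrist");np.savez("w3.npz",**c);save(c,"w3.png",s=1.4)
c=cam("top");np.savez("top2.npz",**c);save(c,"top2.png",(170,120,440,250),2.9)
```

```text
[ 0.47489928 -0.18012389  0.3583193 ] [ 1.03476657 -0.10695055  0.55786824] [-0.47  0.    0.76  1.6  -0.01  1.54  0.21]
```

View pics/w3.png

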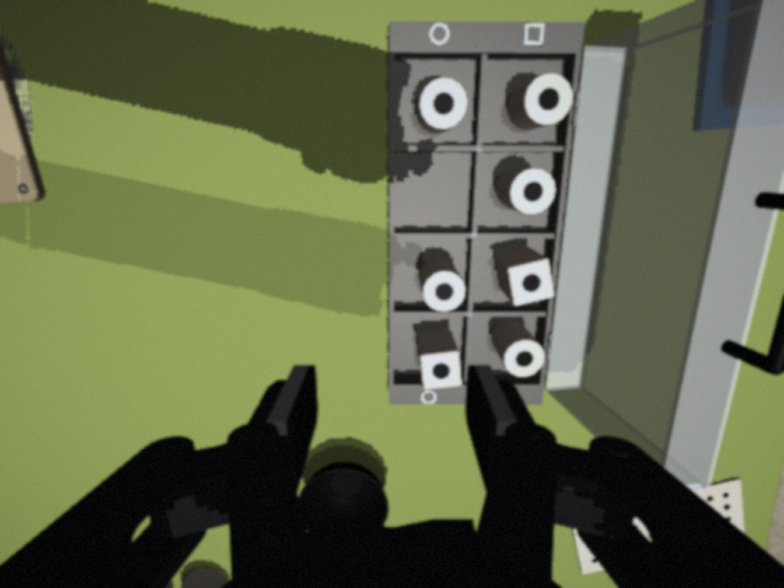

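View pics/top2.png

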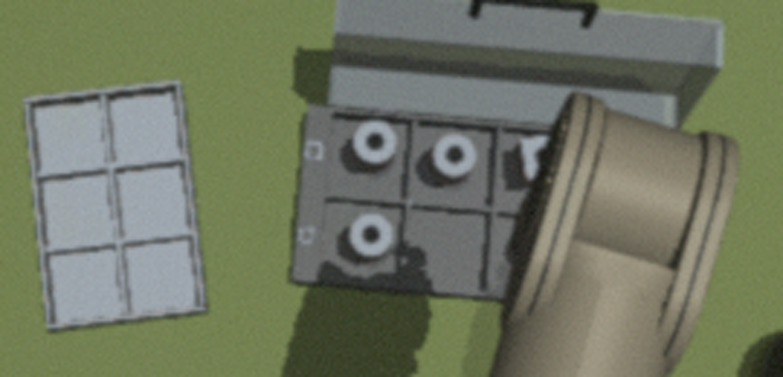

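The lid is fully open. The wrist view shows bores at these positions (÷1.4):
- Far row: round A (548,99), round B (532,190), square (530,283), round D (523,359).
- Near row: round (443,103), round (443,291), square S (440,371).

A, B, D and S are in the wrong row. Next I'll locate them.

Run:
```python
from h import *
c=dict(np.load("w3.npz"));P=cloud(c);t=dict(np.load("top2.npz"));Pt=cloud(t)
for n,(u,v) in dict(A=(548,99),B=(532,190),D=(523,359),S=(440,371),sq=(530,283),n1=(443,103),n3=(443,291)).items():
    u/=1.4;v/=1.4
    w=P[int(v)-18:int(v)+19,int(u)-18:int(u)+19].reshape(-1,3);q=w[(w[:,2]>.06)&(w[:,2]<.08)]
    r=cv2.minAreaRect((q[:,:2]*1000).astype(np.float32))
    print(n,"ray",ray(c,u,v,.069)[:2].round(4),"depth z",np.median(q[:,2]).round(4),"c",q[:,:2].mean(0).round(4),np.round(r[0],1),np.round(r[1],1),round(r[2],1))
print("topview A",ray(t,170+375/2.9-.35,120+143/2.9-.35,.069)[:2],"B",ray(t,170+454/2.9-.35,120+155/2.9-.35,.069)[:2])
f=lambda x,y,h:ray(t,170+x/2.9-.35,120+y/2.9-.35,h)[:2]
T=np.array([f(*p,.035) for p in((25,99),(182,82),(207,312),(49,329))]);print("tray",T.mean(0))
m=np.zeros(Pt.shape[:2],bool);m[143:238,172:248]=1
q=Pt[m&(Pt[...,2]>.022)&(Pt[...,2]<.05)];print(cv2.minAreaRect((q[:,:2]*1000).astype(np.float32)))
```

```text
A ray [ 0.6199 -0.0666] depth z 0.068 c [ 0.6193 -0.0664] [620.2 -65.9] [40.2 41.4] 86.1
B ray [ 0.6071 -0.1419] depth z 0.0681 c [ 0.6067 -0.1425] [ 607.3 -142.7] [40.  40.8] 85.5
D ray [ 0.5999 -0.3089] depth z 0.0681 c [ 0.5999 -0.3065] [ 600.9 -307.8] [40.1 41. ] 58.2
S ray [ 0.5152 -0.3154] depth z 0.0681 c [ 0.5159 -0.3129] [ 516.1 -314.8] [40.  40.3] 2.5
sq ray [ 0.6061 -0.2293] depth z 0.0681 c [ 0.6064 -0.2275] [ 607.4 -228.6] [40.5 40.1] 8.8
n1 ray [ 0.5299 -0.0627] depth z 0.068 c [ 0.5299 -0.0626] [530.2 -62.6] [40.4 40.7] 78.8
n3 ray [ 0.5222 -0.2306] depth z 0.0681 c [ 0.5228 -0.2296] [ 523.1 -230.5] [40.3 40.3] 37.1
topview A [ 0.61845536 -0.06832071] B [ 0.60737497 -0.14448915]
tray [0.56135375 0.18375775]
((563.0780029296875, 186.64657592773438), (230.99110412597656, 156.1014404296875), 7.095921039581299)
```

```bash
cat >> h.py <<'E'
def tray():
    c=cam("top");P=cloud(c);m=(P[...,2]>.022)&(P[...,2]<.045)&(P[...,1]>.04)&(P[...,1]<.38)&(P[...,0]>.38)&(P[...,0]<.75)
    m=cv2.morphologyEx(m.astype(np.uint8),cv2.MORPH_OPEN,np.ones((2,2)))
    n,l,s,_=cv2.connectedComponentsWithStats(cv2.dilate(m,np.ones((3,3))))
    k=1+np.argmax(s[1:,4]);q=P[(l==k)&(m>0)]
    print("tray",np.round(cv2.minAreaRect((q[:,:2]*1000).astype(np.float32)),1) if 0 else cv2.minAreaRect((q[:,:2]*1000).astype(np.float32)))
E
python3 -c "
from h import *
go((.53,-.10,.30,40),(.6198,-.0665,.18,85.4),(.6198,-.0665,.05,85.4));tray()"
```

```text
d [0.0824 0.045  0.0581] turn [ 0.002  0.    -0.774]
d [0.1226 0.1317 0.1782] turn [ 2.000e-03  1.000e-03 -1.566e+00]
d [0.1225 0.1315 0.3082] turn [ 2.000e-03  1.000e-03 -1.566e+00]
tray ((497.23150634765625, 160.6030731201172), (389.63671875, 199.1798553466797), 20.19594955444336)
```

Converted, 0.178 m is 0.2225, 0.1315 m is 0.1644, -1.566 rad is -0.4985.

{"api": "move_arm", "payload": {"plan": [{"delta_pos": [0.05,0.0275,0.05],"turn": [0,0,-0.0605],"fingers": 0.32},{"delta_pos": [0.1025,0.0563,0.0725],"turn": [0,0,-0.1178],"fingers": 0.32},{"delta_pos": [0.1025,0.0563,0.0725],"turn": [0,0,-0.1783],"fingers": 0.32},{"delta_pos": [0.1025,0.0563,0.0725],"turn": [0,0,-0.2387],"fingers": 0.32},{"delta_pos": [0.1125,0.075,0.125],"turn": [0,0,-0.296],"fingers": 0.32},{"delta_pos": [0.125,0.1125,0.15],"turn": [0,0,-0.3565],"fingers": 0.32},{"delta_pos": [0.1525,0.1644,0.1875],"turn": [0,0,-0.417],"fingers": 0.32},{"delta_pos": [0.1531,0.1644,0.2225],"turn": [0.0006,0.0003,-0.4775],"fingers": 0.32},{"delta_pos": [0.1531,0.1644,0.2225],"turn": [0.0006,0.0003,-0.4985],"fingers": 0.32},{"delta_pos": [0.1531,0.1644,0.2225],"turn": [0.0006,0.0003,-0.4985],"fingers": 0.32},{"delta_pos": [0.1531,0.1644,0.2225],"turn": [0.0006,0.0003,-0.4985],"fingers": 0.32}]}}

```text
clock: 9.2
position: [0.6196, -0.0677, 0.1782]
ee_rot: [0.042, 0.999, -0.001, -0.002]
ft_force: [-0.8, 0.1, 0.7]
grip_width: 0.677
grasp_force: 0.0
```

```bash
sed -i '/^def tray/,$d' h.py
cat >> h.py <<'E'
def tray():
    c=cam("top");P=cloud(c);m=np.zeros(P.shape[:2],bool);m[133:250,160:262]=1
    m&=(P[...,2]>.022)&(P[...,2]<.05);q=P[m]
    print("tray",cv2.minAreaRect((q[:,:2]*1000).astype(np.float32)))
E
python3 -c "
from h import *
o=get_obs();print(o['joint_pos'].round(2),o['grip_width'],o['position'])
go((.6198,-.0665,.18,85.4),(.6198,-.0665,.05,85.4));tray()
c=cam('wrist');save(c,'w4.png')"
```

```text
[-0.37  0.4   0.53  1.57 -0.21  1.23  1.68] 0.6768247047754435 [ 0.61961859 -0.06772958  0.17820162]
d [-0.0001  0.0012 -0.0018] turn [-0.003 -0.003 -0.003]
d [-0.0005  0.0016  0.1282] turn [-0.003 -0.003 -0.003]
tray ((563.1679077148438, 186.37290954589844), (231.13018798828125, 155.72134399414062), 7.1561737060546875)
```

View pics/w4.png

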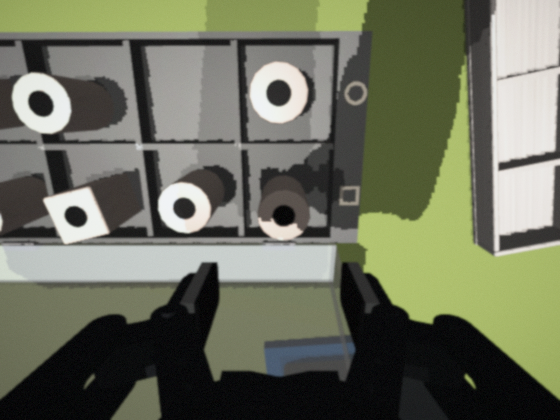

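Round A is centred between the open fingers, with its bore at (284,215). Descending to grip.

Converted, 0.128 m is 0.16, 0.115 m is 0.1438, -0.003 rad is -0.001.

{"api": "move_arm", "payload": {"plan": [{"delta_pos": [0,0.0013,0.0375],"turn": [-0.001,-0.001,-0.001],"fingers": 0.32},{"delta_pos": [0,0.0013,0.075],"turn": [-0.001,-0.001,-0.001],"fingers": 0.32},{"delta_pos": [0,0.0013,0.1125],"turn": [-0.001,-0.001,-0.001],"fingers": 0.32},{"delta_pos": [0,0.0013,0.1438],"turn": [-0.001,-0.001,-0.001],"fingers": 0.32},{"delta_pos": [0,0.0013,0.16],"turn": [-0.001,-0.001,-0.001],"fingers": 0.32},{"delta_pos": [0,0.0013,0.16],"turn": [-0.001,-0.001,-0.001],"fingers": 0.32},{"delta_pos": [0,0.0013,0.16],"turn": [-0.001,-0.001,-0.001],"fingers": 0.45},{"delta_pos": [0,0.0013,0.16],"turn": [-0.001,-0.001,-0.001],"fingers": 0.52},{"delta_pos": [0,0.0013,0.16],"turn": [-0.001,-0.001,-0.001],"fingers": 0.6},{"delta_pos": [0,0.0013,0.16],"turn": [-0.001,-0.001,-0.001],"fingers": 0.6},{"delta_pos": [0,0.0013,0.16],"turn": [-0.001,-0.001,-0.001],"fingers": 0.6}], "force": 24}}

```text
clock: 10.68
position: [0.6196, -0.0668, 0.0521]
ee_rot: [0.039, 0.999, 0.001, 0.001]
ft_force: [-0.6, 1.2, 6.7]
grip_width: 0.482
grasp_force: 23.6
```

```bash
python3 -c "
from h import *
o=get_obs();print(o['grip_width']*85,o['position'])
go((.6198,-.0665,.17,85.4),(.625,.08,.17,85.4),(.6317,.2315,.17,85.4),(.6317,.2315,.051,85.4))"
```

```text
40.94801308609139 [ 0.61957494 -0.06683874  0.05205469]
d [-0.0005  0.0005 -0.1179] turn [0.001 0.002 0.002]
d [ 0.0058  0.147  -0.1178] turn [0.001 0.002 0.002]
d [ 0.0111  0.2985 -0.1176] turn [0.001 0.002 0.002]
d [0.0114 0.2984 0.0014] turn [0.001 0.002 0.002]
```

Converted, 0.2985 m is 0.3731, -0.118 m is -0.1475, 0.002 rad is 0.0006.

{"api": "move_arm", "payload": {"plan": [{"delta_pos": [0,0,-0.0375],"turn": [0,0,0],"fingers": 0.6},{"delta_pos": [0,0,-0.1],"turn": [0,0,0],"fingers": 0.6},{"delta_pos": [0,0.025,-0.1475],"turn": [0,0,0],"fingers": 0.6},{"delta_pos": [0.0038,0.0875,-0.1475],"turn": [0,0,0],"fingers": 0.6},{"delta_pos": [0.0063,0.15,-0.1475],"turn": [0,0,0],"fingers": 0.6},{"delta_pos": [0.0088,0.2125,-0.1475],"turn": [0,0,0],"fingers": 0.6},{"delta_pos": [0.0113,0.275,-0.1475],"turn": [0,0,0],"fingers": 0.6},{"delta_pos": [0.0138,0.3375,-0.1475],"turn": [0.0003,0.0006,0.0006],"fingers": 0.6},{"delta_pos": [0.0138,0.3731,-0.1475],"turn": [0.0003,0.0006,0.0006],"fingers": 0.6},{"delta_pos": [0.0138,0.3731,-0.1475],"turn": [0.0003,0.0006,0.0006],"fingers": 0.6},{"delta_pos": [0.0138,0.3731,-0.1475],"turn": [0.0003,0.0006,0.0006],"fingers": 0.6}]}}

```text
clock: 12.05
position: [0.6313, 0.2301, 0.1689]
ee_rot: [0.041, 0.999, -0.001, -0.001]
ft_force: [0.7, 0.1, -1.1]
grip_width: 0.481
grasp_force: 25.2
```

```bash
python3 -c "
from h import *
o=get_obs();print(o['grip_width']*85,o['position'],o['joint_pos'].round(2),o['ft_force'])
go((.6317,.2315,.0525,85.4))
c=cam('top');save(c,'top3.png',(160,130,300,250),3);c=cam('wrist');np.savez('w5.npz',**c);save(c,'w5.png')
a=cv2.imread('pics/top3.png');b=cv2.imread('pics/w5.png');cv2.imwrite('pics/both5.png',cv2.resize(np.hstack([cv2.resize(a,(490,420)),b]),(800,320)))
"
```

```text
40.88735126281232 [0.631286   0.23010545 0.16888272] [-0.72  0.5   0.42  1.44 -0.21  1.25  1.21] [ 0.67111854  0.09784938 -1.0745232 ]
d [-0.0005  0.0016  0.1164] turn [-0.001 -0.002 -0.002]
```

View pics/both5.png

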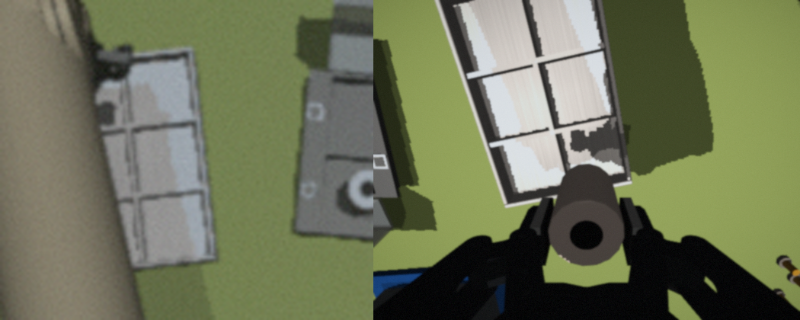

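```bash
python3 -c "
from h import *
c=dict(np.load('w5.npz'))
for p in((505,206),(630,183)): print(ray(c,(p[0]-373.3)/.762,p[1]/.762,.035)[:2])
t=np.array([.562,.185]);a=np.radians(7.15);R=np.array([[np.cos(a),-np.sin(a)],[np.sin(a),np.cos(a)]])
for p in((115,-77.5),(115,77.5)):print(t+R@np.array(p)/1000)
"
```

```text
[0.68347937 0.12700018]
[0.66639649 0.27634366]
[0.68575195 0.12241641]
[0.6664595  0.27621109]
```

Converted, 0.1165 m is 0.1456, 0.1155 m is 0.1444.

{"api": "move_arm", "payload": {"plan": [{"delta_pos": [0,0.0019,0.0375],"turn": [0,0,0],"fingers": 0.6},{"delta_pos": [0,0.0019,0.075],"turn": [0,0,0],"fingers": 0.6},{"delta_pos": [0,0.0019,0.1125],"turn": [0,0,0],"fingers": 0.6},{"delta_pos": [0,0.0019,0.1313],"turn": [0,0,0],"fingers": 0.6},{"delta_pos": [0,0.0019,0.1388],"turn": [0,0,0],"fingers": 0.6},{"delta_pos": [0,0.0019,0.1425],"turn": [0,0,0],"fingers": 0.6},{"delta_pos": [0,0.0019,0.1444],"turn": [0,0,0],"fingers": 0.6},{"delta_pos": [0,0.0019,0.1456],"turn": [0,0,0],"fingers": 0.6},{"delta_pos": [0,0.0019,0.1456],"turn": [0,0,0],"fingers": 0.6}]}}

```text
clock: 13.28
position: [0.6312, 0.2329, 0.0527]
ee_rot: [0.04, 0.999, 0.0, -0.001]
ft_force: [-0.2, -0.3, -2.1]
grip_width: 0.487
grasp_force: 25.2
```

Converted, 0.0012 m is 0.0015, 0.0008 m is 0.001.

{"api": "move_arm", "payload": {"plan": [{"delta_pos": [0,0,0.001],"turn": [0,0,0],"fingers": 0.6},{"delta_pos": [0,0,0.0015],"turn": [0,0,0],"fingers": 0.6}]}}

```text
clock: 13.52
position: [0.6314, 0.2329, 0.0521]
ee_rot: [0.04, 0.999, 0.0, -0.001]
ft_force: [-3.8, -0.0, 8.5]
grip_width: 0.481
grasp_force: 26.0
```

Contact, so it's seated. Releasing.

{"api": "move_arm", "payload": {"plan": [{"delta_pos": [0,0,0],"turn": [0,0,0],"fingers": 0.45},{"delta_pos": [0,0,0],"turn": [0,0,0],"fingers": 0.4},{"delta_pos": [0,0,0],"turn": [0,0,0],"fingers": 0.34},{"delta_pos": [0,0,-0.0375],"turn": [0,0,0],"fingers": 0.32},{"delta_pos": [0,0,-0.1],"turn": [0,0,0],"fingers": 0.32},{"delta_pos": [0,0,-0.15],"turn": [0,0,0],"fingers": 0.32},{"delta_pos": [-0.0125,-0.075,-0.15],"turn": [0,0,0],"fingers": 0.32},{"delta_pos": [-0.0125,-0.15,-0.15],"turn": [0,0,0],"fingers": 0.32},{"delta_pos": [-0.0125,-0.225,-0.15],"turn": [0,0,0],"fingers": 0.32},{"delta_pos": [-0.0125,-0.3,-0.15],"turn": [0,0,0],"fingers": 0.32},{"delta_pos": [-0.025,-0.375,-0.15],"turn": [0,0,0],"fingers": 0.32}]}}

```text
clock: 14.9
position: [0.6266, -0.0694, 0.1716]
ee_rot: [0.04, 0.999, 0.0, -0.001]
ft_force: [0.4, 0.2, 0.7]
grip_width: 0.679
grasp_force: 0.0
```

```bash
python3 -c "
from h import *
o=get_obs();print(o['grip_width']*85,o['position'])
go((.6072,-.1422,.172,85.4),(.6072,-.1422,.052,85.4));tray()
c=cam('wrist');np.savez('w6.npz',**c);P=cloud(c)
m=(P[...,2]>.06)&(P[...,2]<.075);n,l,s,_=cv2.connectedComponentsWithStats(m.astype(np.uint8))
for k in range(1,n):
  if s[k,4]>150: print(s[k,:4],P[l==k].mean(0).round(4),np.round(cv2.minAreaRect((P[l==k][:,:2]*1000).astype(np.float32))[1],1))
"
```

```text
57.73426158948346 [ 0.62656565 -0.06939606  0.17157164]
d [ 0.0135 -0.0741 -0.0004] turn [ 0.    -0.001 -0.   ]
d [ 0.0133 -0.0742  0.1196] turn [ 0.    -0.001 -0.   ]
tray ((563.3737182617188, 186.29989624023438), (231.35528564453125, 155.37799072265625), 7.0264692306518555)
[266  47  61  66] [ 0.5298 -0.0622  0.068 ] [40.9 41. ]
[20 61 69 64] [ 0.523  -0.2282  0.0677] [41.8 41. ]
[171 172  56  55] [ 0.6065 -0.1414  0.0679] [40.8 40.8]
[ 52 178  73  61] [ 0.6061 -0.226   0.0677] [40.1 41.1]
[  0 187  19  48] [ 0.6035 -0.291   0.0657] [12.2 36.8]
[  0 301 167  17] [ 0.6918 -0.2585  0.0674] [144.    5.4]
[215 301 129  16] [ 0.7057 -0.0896  0.0677] [105.1   5.2]
[408 389  29  16] [0.8102 0.0319 0.068 ] [20.8  3.4]
```

Converted, 0.1195 m is 0.1494, 0.105 m is 0.1313.

{"api": "move_arm", "payload": {"plan": [{"delta_pos": [0.0169,-0.0625,0],"turn": [0,0,0],"fingers": 0.32},{"delta_pos": [0.0169,-0.0925,0],"turn": [0,0,0],"fingers": 0.32},{"delta_pos": [0.0169,-0.0925,0.025],"turn": [0,0,0],"fingers": 0.32},{"delta_pos": [0.0169,-0.0925,0.0625],"turn": [0,0,0],"fingers": 0.32},{"delta_pos": [0.0169,-0.0925,0.1],"turn": [0,0,0],"fingers": 0.32},{"delta_pos": [0.0169,-0.0925,0.1313],"turn": [0,0,0],"fingers": 0.32},{"delta_pos": [0.0169,-0.0925,0.1494],"turn": [0,0,0],"fingers": 0.32},{"delta_pos": [0.0169,-0.0925,0.1494],"turn": [0,0,0],"fingers": 0.32},{"delta_pos": [0.0169,-0.0925,0.1494],"turn": [0,0,0],"fingers": 0.45},{"delta_pos": [0.0169,-0.0925,0.1494],"turn": [0,0,0],"fingers": 0.52},{"delta_pos": [0.0169,-0.0925,0.1494],"turn": [0,0,0],"fingers": 0.6},{"delta_pos": [0.0169,-0.0925,0.1494],"turn": [0,0,0],"fingers": 0.6}], "force": 24}}

```text
clock: 16.5
position: [0.6082, -0.1406, 0.0529]
ee_rot: [0.04, 0.999, -0.0, 0.0]
ft_force: [0.3, 0.6, 6.7]
grip_width: 0.488
grasp_force: 24.3
```

```bash
python3 -c "
from h import *
o=get_obs();print(o['grip_width']*85,o['position'])
go((.641,.1571,.172,85.4),(.641,.1571,.052,85.4))"
```

```text
41.450929953320916 [ 0.60815094 -0.14055351  0.05286092]
d [-0.0087  0.2993 -0.1192] turn [-0.     0.    -0.001]
d [-0.0087  0.2993  0.0008] turn [-0.     0.    -0.001]
```

Converted, 0.2995 m is 0.3744, 0.14 m is 0.175.

{"api": "move_arm", "payload": {"plan": [{"delta_pos": [0,0,-0.0375],"turn": [0,0,0],"fingers": 0.6},{"delta_pos": [0,0,-0.1],"turn": [0,0,0],"fingers": 0.6},{"delta_pos": [0.0125,0.0375,-0.1488],"turn": [0,0,0],"fingers": 0.6},{"delta_pos": [0.0125,0.1063,-0.1488],"turn": [0,0,0],"fingers": 0.6},{"delta_pos": [0.0125,0.175,-0.1488],"turn": [0,0,0],"fingers": 0.6},{"delta_pos": [0.0125,0.2438,-0.1488],"turn": [0,0,0],"fingers": 0.6},{"delta_pos": [0,0.3125,-0.1488],"turn": [0,0,0],"fingers": 0.6},{"delta_pos": [-0.0106,0.3744,-0.1488],"turn": [0,0,0],"fingers": 0.6},{"delta_pos": [-0.0106,0.3744,-0.1488],"turn": [0,0,0],"fingers": 0.6},{"delta_pos": [-0.0106,0.3744,-0.1488],"turn": [0,0,0],"fingers": 0.6}]}}

```text
clock: 17.75
position: [0.64, 0.1567, 0.1703]
ee_rot: [0.04, 0.999, -0.001, -0.001]
ft_force: [-0.5, -0.6, -1.8]
grip_width: 0.479
grasp_force: 25.3
```

```bash
cat >> h.py <<'E'
def traymap():
    "wrist view: white/high tops and tray walls seen, to check the tray and what stands in it"
    c=cam('wrist');P=cloud(c);b=(P[...,1]>.03)&(P[...,0]<.72)
    m=b&(P[...,2]>.06)&(P[...,2]<.075);n,l,s,_=cv2.connectedComponentsWithStats(m.astype(np.uint8))
    for k in range(1,n):
        if s[k,4]>150: print("top",P[l==k].mean(0).round(4),np.round(cv2.minAreaRect((P[l==k][:,:2]*1000).astype(np.float32))[1],1))
    q=P[b&(P[...,2]>.027)&(P[...,2]<.04)];q=q[(q[:,0]>.38)&(q[:,1]<.38)]
    print("walls",len(q),q.min(0).round(3),q.max(0).round(3),cv2.minAreaRect((q[:,:2]*1000).astype(np.float32)))
E
python3 -c "
from h import *
o=get_obs();print(o['grip_width']*85,o['position'])
go((.641,.1571,.0525,85.4));traymap()
tray()"
```

```text
40.733160195086164 [0.64000822 0.15668884 0.17030989]
d [-0.0012  0.0006  0.1178] turn [-0.001 -0.002 -0.001]
top [0.6307 0.2309 0.0678] [40.7 41.1]
walls 8709 [0.48  0.1   0.027] [0.679 0.279 0.04 ] ((574.6117553710938, 189.85494995117188), (208.0418243408203, 155.51693725585938), 7.019952297210693)
tray ((557.2799072265625, 115.58448791503906), (201.18804931640625, 16.601057052612305), 7.165221691131592)
```

Converted, 0.118 m is 0.1475, -0.001 m is -0.0013.

{"api": "move_arm", "payload": {"plan": [{"delta_pos": [-0.0013,0.0006,0.0375],"turn": [0,0,0],"fingers": 0.6},{"delta_pos": [-0.0013,0.0006,0.075],"turn": [0,0,0],"fingers": 0.6},{"delta_pos": [-0.0013,0.0006,0.1125],"turn": [0,0,0],"fingers": 0.6},{"delta_pos": [-0.0013,0.0006,0.1338],"turn": [0,0,0],"fingers": 0.6},{"delta_pos": [-0.0013,0.0006,0.1413],"turn": [0,0,0],"fingers": 0.6},{"delta_pos": [-0.0013,0.0006,0.145],"turn": [0,0,0],"fingers": 0.6},{"delta_pos": [-0.0013,0.0006,0.1463],"turn": [0,0,0],"fingers": 0.6},{"delta_pos": [-0.0013,0.0006,0.1475],"turn": [0,0,0],"fingers": 0.6},{"delta_pos": [-0.0013,0.0006,0.1475],"turn": [0,0,0],"fingers": 0.6}]}}

```text
clock: 18.98
position: [0.6412, 0.1579, 0.053]
ee_rot: [0.04, 0.999, 0.0, -0.001]
ft_force: [-0.1, -0.5, -0.6]
grip_width: 0.487
grasp_force: 25.3
```

Converted, 0.0012 m is 0.0015, 0.0007 m is 0.0009.

{"api": "move_arm", "payload": {"plan": [{"delta_pos": [0,0,0.0009],"turn": [0,0,0],"fingers": 0.6},{"delta_pos": [0,0,0.0015],"turn": [0,0,0],"fingers": 0.6}]}}

```text
clock: 19.23
position: [0.6416, 0.1579, 0.0529]
ee_rot: [0.04, 0.999, 0.0, -0.0]
ft_force: [-4.6, -1.2, 11.7]
grip_width: 0.485
grasp_force: 26.4
```

Converted, -0.39 m is -0.4875, -0.08 m is -0.1.

{"api": "move_arm", "payload": {"plan": [{"delta_pos": [0,0,0],"turn": [0,0,0],"fingers": 0.45},{"delta_pos": [0,0,0],"turn": [0,0,0],"fingers": 0.4},{"delta_pos": [0,0,0],"turn": [0,0,0],"fingers": 0.34},{"delta_pos": [0,0,-0.0375],"turn": [0,0,0],"fingers": 0.32},{"delta_pos": [0,0,-0.1],"turn": [0,0,0],"fingers": 0.32},{"delta_pos": [0.0063,-0.0375,-0.15],"turn": [0,0,0],"fingers": 0.32},{"delta_pos": [0.0125,-0.1125,-0.15],"turn": [0,0,0],"fingers": 0.32},{"delta_pos": [0.015,-0.1875,-0.15],"turn": [0,0,0],"fingers": 0.32},{"delta_pos": [0.015,-0.2625,-0.15],"turn": [0,0,0],"fingers": 0.32},{"delta_pos": [0.015,-0.3375,-0.15],"turn": [0,0,0],"fingers": 0.32},{"delta_pos": [0.015,-0.4125,-0.15],"turn": [0,0,0],"fingers": 0.32},{"delta_pos": [0.015,-0.4875,-0.15],"turn": [0,0,0],"fingers": 0.32}]}}

```text
clock: 20.72
position: [0.5976, -0.2317, 0.1718]
ee_rot: [0.04, 0.999, -0.0, -0.001]
ft_force: [1.3, -0.1, -0.1]
grip_width: 0.68
grasp_force: 0.0
```

```bash
python3 -c "
from h import *
o=get_obs();print(o['grip_width']*85,o['position'],o['joint_pos'].round(2))
c=cam('wrist');P=cloud(c)
m=(P[...,2]>.06)&(P[...,2]<.075);n,l,s,_=cv2.connectedComponentsWithStats(m.astype(np.uint8))
for k in range(1,n):
  if s[k,4]>150: print(s[k,:4],P[l==k].mean(0).round(4),cv2.minAreaRect((P[l==k][:,:2]*1000).astype(np.float32)))
go((.600,-.3078,.172,85.4),(.600,-.3078,.052,85.4));tray()
"
```

```text
57.775336065985954 [ 0.59757516 -0.23168237  0.17177846] [-0.13  0.45  0.58  1.53 -0.26  1.23  1.97]
[480  73  68  64] [ 0.5298 -0.0646  0.0675] ((530.329345703125, -62.83000564575195), (41.360328674316406, 41.49772644042969), 35.675376892089844)
[119  82  70  66] [ 0.5156 -0.3134  0.0679] ((516.06884765625, -314.64288330078125), (40.04983901977539, 40.450653076171875), 2.5251646041870117)
[244  84  60  62] [ 0.5228 -0.2306  0.0681] ((523.243896484375, -230.6852264404297), (41.008460998535156, 41.076637268066406), 38.07622528076172)
[255 197  61  60] [ 0.6056 -0.2286  0.0678] ((607.0692749023438, -228.69598388671875), (39.9217529296875, 40.038902282714844), 9.328375816345215)
[156 201  56  52] [ 0.5994 -0.3068  0.0678] ((600.4256591796875, -307.8121337890625), (41.03212356567383, 40.573822021484375), 84.28324890136719)
[118 274  30  50] [ 0.6594 -0.3627  0.0672] ((661.6954956054688, -362.60101318359375), (45.091941833496094, 9.140253067016602), 6.3330607414245605)
[467 274  86  60] [ 0.6982 -0.0396  0.0676] ((699.2203369140625, -40.631919860839844), (35.305259704589844, 68.95893096923828), 36.14580535888672)
[210 317 140  16] [ 0.6935 -0.2408  0.0677] ((693.6259765625, -240.48770141601562), (116.14212036132812, 5.199466705322266), 85.32081604003906)
d [-0.0117 -0.065   0.0004] turn [-0.006 -0.002 -0.01 ]
d [-0.0119 -0.0643  0.1204] turn [-0.006 -0.002 -0.01 ]
tray ((563.0155639648438, 186.45950317382812), (230.74578857421875, 155.58872985839844), 7.112948894500732)
```

{"api": "move_arm", "payload": {"plan": [{"delta_pos": [0,0,0],"turn": [0,0,0],"fingers": 0.32},{"delta_pos": [0,0,0],"turn": [0,0,0],"fingers": 0.32}]}}

```text
clock: 21.08
position: [0.5984, -0.2281, 0.1714]
ee_rot: [0.039, 0.999, 0.0, -0.001]
ft_force: [0.1, 0.7, 0.4]
grip_width: 0.678
grasp_force: 0.0
```

```bash
python3 -c "
from h import *
o=get_obs();print(o['position'])
go((.6002,-.3078,.172,85.4),(.6002,-.3078,.052,85.4))
"
```

```text
[ 0.5984031  -0.22813799  0.17140877]
d [-0.008  -0.0793 -0.0007] turn [ 0.001 -0.002  0.002]
d [-0.0083 -0.0793  0.1193] turn [ 0.001 -0.002  0.002]
```

{"api": "move_arm", "payload": {"plan": [{"delta_pos": [-0.01,-0.0625,0],"turn": [0,0,0],"fingers": 0.32},{"delta_pos": [-0.01,-0.0981,0],"turn": [0,0,0],"fingers": 0.32},{"delta_pos": [-0.01,-0.0981,0.0125],"turn": [0,0,0],"fingers": 0.32},{"delta_pos": [-0.01,-0.0981,0.05],"turn": [0,0,0],"fingers": 0.32},{"delta_pos": [-0.01,-0.0981,0.0938],"turn": [0,0,0],"fingers": 0.32},{"delta_pos": [-0.01,-0.0981,0.1313],"turn": [0,0,0],"fingers": 0.32},{"delta_pos": [-0.01,-0.0981,0.1488],"turn": [0,0,0],"fingers": 0.32},{"delta_pos": [-0.01,-0.0981,0.1488],"turn": [0,0,0],"fingers": 0.32},{"delta_pos": [-0.01,-0.0981,0.1488],"turn": [0,0,0],"fingers": 0.45},{"delta_pos": [-0.01,-0.0981,0.1488],"turn": [0,0,0],"fingers": 0.52},{"delta_pos": [-0.01,-0.0981,0.1488],"turn": [0,0,0],"fingers": 0.6},{"delta_pos": [-0.01,-0.0981,0.1488],"turn": [0,0,0],"fingers": 0.6}], "force": 24}}

```text
clock: 22.58
position: [0.6002, -0.3089, 0.0542]
ee_rot: [0.04, 0.999, -0.0, 0.0]
ft_force: [-0.0, 2.1, 6.4]
grip_width: 0.482
grasp_force: 23.7
```

```bash
python3 -c "
from h import *
o=get_obs();print(o['grip_width']*85,o['position'],o['joint_pos'].round(2))
go((.59,-.05,.172,85.4),(.4829,.2129,.172,85.4),(.4829,.2129,.0525,85.4))"
```

```text
40.985980521990555 [ 0.600245   -0.30892491  0.05420197] [ 0.03  0.65  0.54  1.53 -0.36  1.06  2.14]
d [ 0.031   0.2572 -0.1179] turn [-0.     0.001 -0.   ]
d [ 0.1589  0.5106 -0.1181] turn [-0.     0.001 -0.   ]
d [0.159  0.5107 0.0014] turn [-0.     0.001 -0.   ]
```

Converted, 0.485 m is 0.6063, -0.03 m is -0.0375.

{"api": "move_arm", "payload": {"plan": [{"delta_pos": [0,0,-0.0375],"turn": [0,0,0],"fingers": 0.6},{"delta_pos": [0,0,-0.1],"turn": [0,0,0],"fingers": 0.6},{"delta_pos": [0.005,0.0375,-0.1475],"turn": [0,0,0],"fingers": 0.6},{"delta_pos": [0.0125,0.1,-0.1475],"turn": [0,0,0],"fingers": 0.6},{"delta_pos": [0.0225,0.1688,-0.1475],"turn": [0,0,0],"fingers": 0.6},{"delta_pos": [0.0338,0.2375,-0.1475],"turn": [0,0,0],"fingers": 0.6},{"delta_pos": [0.0563,0.3063,-0.1475],"turn": [0,0,0],"fingers": 0.6},{"delta_pos": [0.085,0.3688,-0.1475],"turn": [0,0,0],"fingers": 0.6},{"delta_pos": [0.1125,0.4313,-0.1475],"turn": [0,0,0],"fingers": 0.6},{"delta_pos": [0.1413,0.4938,-0.1475],"turn": [0,0,0],"fingers": 0.6},{"delta_pos": [0.1688,0.5563,-0.1475],"turn": [0,0,0],"fingers": 0.6},{"delta_pos": [0.1875,0.6063,-0.1475],"turn": [0,0,0],"fingers": 0.6}]}}

```text
clock: 24.08
position: [0.4881, 0.1888, 0.1712]
ee_rot: [0.04, 0.999, 0.0, -0.001]
ft_force: [0.2, 0.1, -2.1]
grip_width: 0.484
grasp_force: 25.0
```

{"api": "move_arm", "payload": {"plan": [{"delta_pos": [0,0,0],"turn": [0,0,0],"fingers": 0.6},{"delta_pos": [0,0,0],"turn": [0,0,0],"fingers": 0.6}]}}

```text
clock: 24.32
position: [0.4894, 0.1858, 0.1709]
ee_rot: [0.041, 0.999, -0.0, -0.001]
ft_force: [-0.6, -0.4, -1.5]
grip_width: 0.484
grasp_force: 25.0
```

```bash
python3 -c "
from h import *
o=get_obs();print(o['grip_width']*85,o['position'],o['joint_pos'].round(2))
go((.4829,.2129,.172,85.4),(.4829,.2129,.055,85.4));traymap()
tray()"
```

```text
41.17894868013896 [0.4893894  0.18584893 0.1709297 ] [-0.8   0.16  0.39  1.84 -0.07  1.15  1.1 ]
d [ 0.0087  0.0264 -0.0011] turn [-0.001 -0.001 -0.001]
d [0.0085 0.0265 0.1159] turn [-0.001 -0.001 -0.001]
top [0.624  0.2175 0.0668] [11.1 23. ]
top [0.6267 0.1592 0.0662] [40.2 17.1]
walls 4433 [0.44  0.098 0.027] [0.675 0.27  0.04 ] ((561.5845336914062, 188.1565399169922), (225.96449279785156, 155.33843994140625), 7.028817176818848)
tray ((563.566162109375, 186.32493591308594), (231.89956665039062, 155.06910705566406), 7.150112152099609)
```

Converted, 0.116 m is 0.145, 0.055 m is 0.0688.

{"api": "move_arm", "payload": {"plan": [{"delta_pos": [0.0106,0.0331,0],"turn": [0,0,0],"fingers": 0.6},{"delta_pos": [0.0106,0.0331,0.025],"turn": [0,0,0],"fingers": 0.6},{"delta_pos": [0.0106,0.0331,0.0688],"turn": [0,0,0],"fingers": 0.6},{"delta_pos": [0.0106,0.0331,0.1125],"turn": [0,0,0],"fingers": 0.6},{"delta_pos": [0.0106,0.0331,0.1325],"turn": [0,0,0],"fingers": 0.6},{"delta_pos": [0.0106,0.0331,0.14],"turn": [0,0,0],"fingers": 0.6},{"delta_pos": [0.0106,0.0331,0.1425],"turn": [0,0,0],"fingers": 0.6},{"delta_pos": [0.0106,0.0331,0.145],"turn": [0,0,0],"fingers": 0.6},{"delta_pos": [0.0106,0.0331,0.145],"turn": [0,0,0],"fingers": 0.6}]}}

```text
clock: 25.55
position: [0.4829, 0.214, 0.0553]
ee_rot: [0.04, 0.999, 0.0, -0.0]
ft_force: [0.0, -0.3, -2.3]
grip_width: 0.482
grasp_force: 25.0
```

Converted, 0.0012 m is 0.0015, 0.0007 m is 0.0009.

{"api": "move_arm", "payload": {"plan": [{"delta_pos": [0,0,0.0009],"turn": [0,0,0],"fingers": 0.6},{"delta_pos": [0,0,0.0015],"turn": [0,0,0],"fingers": 0.6}]}}

```text
clock: 25.8
position: [0.4829, 0.214, 0.0541]
ee_rot: [0.04, 0.999, 0.0, -0.001]
ft_force: [-2.4, -0.4, 7.2]
grip_width: 0.478
grasp_force: 25.7
```

Converted, -0.38 m is -0.475, -0.12 m is -0.15, -0.06 rad is -0.0191.

{"api": "move_arm", "payload": {"plan": [{"delta_pos": [0,0,0],"turn": [0,0,0],"fingers": 0.45},{"delta_pos": [0,0,0],"turn": [0,0,0],"fingers": 0.4},{"delta_pos": [0,0,0],"turn": [0,0,0],"fingers": 0.34},{"delta_pos": [0,0,-0.0375],"turn": [0,0,0],"fingers": 0.32},{"delta_pos": [0,0,-0.1],"turn": [0,0,0],"fingers": 0.32},{"delta_pos": [-0.0063,-0.0375,-0.15],"turn": [0,0,0],"fingers": 0.32},{"delta_pos": [-0.0188,-0.1125,-0.15],"turn": [0,0,0],"fingers": 0.32},{"delta_pos": [-0.0313,-0.1875,-0.15],"turn": [0,0,0],"fingers": 0.32},{"delta_pos": [-0.0425,-0.2625,-0.15],"turn": [0,0,0],"fingers": 0.32},{"delta_pos": [-0.0525,-0.3375,-0.15],"turn": [0,0,0],"fingers": 0.32},{"delta_pos": [-0.065,-0.4125,-0.15],"turn": [0,0,0],"fingers": 0.32},{"delta_pos": [-0.075,-0.475,-0.15],"turn": [0,0,-0.0191],"fingers": 0.32}]}}

```text
clock: 27.3
position: [0.5117, -0.1722, 0.1738]
ee_rot: [0.01, 1.0, -0.0, -0.0]
ft_force: [1.0, 0.4, 0.7]
grip_width: 0.679
grasp_force: 0.0
```

Converted, -0.04 m is -0.05, -0.02 m is -0.025, -0.06 rad is -0.0191.

{"api": "move_arm", "payload": {"plan": [{"delta_pos": [0,-0.025,0],"turn": [0,0,-0.0191],"fingers": 0.32},{"delta_pos": [0,-0.05,0],"turn": [0,0,-0.0191],"fingers": 0.32},{"delta_pos": [0,-0.05,0],"turn": [0,0,-0.0191],"fingers": 0.32}]}}

```text
clock: 27.68
position: [0.5106, -0.2113, 0.1735]
ee_rot: [-0.018, 1.0, -0.0, -0.001]
ft_force: [0.5, 1.2, 0.9]
grip_width: 0.683
grasp_force: 0.0
```

```bash
python3 -c "
from h import *
o=get_obs();print(o['grip_width']*85,o['position'],o['joint_pos'].round(2))
go((.5160,-.3147,.172,92.5),(.5160,-.3147,.052,92.5))
c=cam('wrist');P=cloud(c)
m=(P[...,2]>.06)&(P[...,2]<.075);n,l,s,_=cv2.connectedComponentsWithStats(m.astype(np.uint8))
for k in range(1,n):
  if s[k,4]>450: print(s[k,:4],P[l==k].mean(0).round(4),cv2.minAreaRect((P[l==k][:,:2]*1000).astype(np.float32)))
tray()
"
```

```text
58.04259743586233 [ 0.51058435 -0.21125645  0.17348601] [-0.28  0.26  0.68  1.78 -0.17  1.17  2.06]
d [-0.0017 -0.1036  0.0016] turn [-0.001 -0.002 -0.007]
d [-0.0019 -0.1035  0.1216] turn [-0.001 -0.002 -0.007]
[118 191  60  52] [ 0.5144 -0.3133  0.0677] ((515.894775390625, -314.6272277832031), (40.48188781738281, 40.25119400024414), 2.6012089252471924)
[229 203  54  53] [ 0.5214 -0.2306  0.0678] ((522.6983032226562, -230.77227783203125), (41.003684997558594, 41.15821075439453), 14.879837036132812)
[437 219  57  51] [ 0.5284 -0.0646  0.0674] ((529.82080078125, -62.999996185302734), (41.24589920043945, 40.975364685058594), 11.04644775390625)
[231 296  52  49] [ 0.6043 -0.2285  0.0675] ((606.7802124023438, -228.69247436523438), (40.843265533447266, 40.1288948059082), 9.19238567352295)
tray ((563.116943359375, 186.48648071289062), (231.26138305664062, 155.82504272460938), 7.0702056884765625)
```

Converted, 0.121 m is 0.1513, 0.105 m is 0.1313, -0.005 rad is -0.0016.

{"api": "move_arm", "payload": {"plan": [{"delta_pos": [-0.0025,-0.0625,0],"turn": [0,0,-0.0016],"fingers": 0.32},{"delta_pos": [-0.0025,-0.1294,0],"turn": [0,0,-0.0016],"fingers": 0.32},{"delta_pos": [-0.0025,-0.1294,0.0125],"turn": [0,0,-0.0016],"fingers": 0.32},{"delta_pos": [-0.0025,-0.1294,0.05],"turn": [0,0,-0.0016],"fingers": 0.32},{"delta_pos": [-0.0025,-0.1294,0.0938],"turn": [0,0,-0.0016],"fingers": 0.32},{"delta_pos": [-0.0025,-0.1294,0.1313],"turn": [0,0,-0.0016],"fingers": 0.32},{"delta_pos": [-0.0025,-0.1294,0.1513],"turn": [0,0,-0.0016],"fingers": 0.32},{"delta_pos": [-0.0025,-0.1294,0.1513],"turn": [0,0,-0.0016],"fingers": 0.32},{"delta_pos": [-0.0025,-0.1294,0.1513],"turn": [0,0,-0.0016],"fingers": 0.45},{"delta_pos": [-0.0025,-0.1294,0.1513],"turn": [0,0,-0.0016],"fingers": 0.53},{"delta_pos": [-0.0025,-0.1294,0.1513],"turn": [0,0,-0.0016],"fingers": 0.62},{"delta_pos": [-0.0025,-0.1294,0.1513],"turn": [0,0,-0.0016],"fingers": 0.62}], "force": 24}}

```text
clock: 29.28
position: [0.5177, -0.3137, 0.0539]
ee_rot: [-0.022, 1.0, -0.0, 0.0]
ft_force: [-0.9, 0.1, 7.0]
grip_width: 0.462
grasp_force: 24.5
```

```bash
python3 -c "
from h import *
o=get_obs();print(o['grip_width']*85,o['position'],o['joint_pos'].round(2))
go((.4923,.1385,.172,92.5),(.4923,.1385,.0525,92.5))"
```

```text
39.2767109914519 [ 0.51766147 -0.31366614  0.0538602 ] [-0.03  0.53  0.64  1.74 -0.37  1.    2.36]
d [ 0.0054  0.4527 -0.1185] turn [-0.001  0.     0.   ]
d [0.0055 0.4528 0.001 ] turn [-0.001  0.     0.   ]
```

Converted, 0.4525 m is 0.5656, -0.03 m is -0.0375.

{"api": "move_arm", "payload": {"plan": [{"delta_pos": [0,0,-0.0375],"turn": [0,0,0],"fingers": 0.62},{"delta_pos": [0,0,-0.1],"turn": [0,0,0],"fingers": 0.62},{"delta_pos": [0,0.0375,-0.1475],"turn": [0,0,0],"fingers": 0.62},{"delta_pos": [0,0.1,-0.1475],"turn": [0,0,0],"fingers": 0.62},{"delta_pos": [0,0.1688,-0.1475],"turn": [0,0,0],"fingers": 0.62},{"delta_pos": [0,0.2375,-0.1475],"turn": [0,0,0],"fingers": 0.62},{"delta_pos": [0.0063,0.3063,-0.1475],"turn": [0,0,0],"fingers": 0.62},{"delta_pos": [0.0063,0.375,-0.1475],"turn": [0,0,0],"fingers": 0.62},{"delta_pos": [0.0063,0.4375,-0.1475],"turn": [0,0,0],"fingers": 0.62},{"delta_pos": [0.0063,0.5,-0.1475],"turn": [0,0,0],"fingers": 0.62},{"delta_pos": [0.0063,0.5438,-0.1475],"turn": [0,0,0],"fingers": 0.62},{"delta_pos": [0.0069,0.5656,-0.1475],"turn": [0,0,0],"fingers": 0.62}]}}

```text
clock: 30.78
position: [0.4912, 0.1405, 0.1706]
ee_rot: [-0.023, 1.0, 0.0, -0.001]
ft_force: [-0.1, -0.0, -1.6]
grip_width: 0.46
grasp_force: 25.3
```

{"api": "move_arm", "payload": {"plan": [{"delta_pos": [0,0,0],"turn": [0,0,0],"fingers": 0.62},{"delta_pos": [0,0,0],"turn": [0,0,0],"fingers": 0.62}]}}

```text
clock: 31.02
position: [0.4919, 0.1368, 0.1706]
ee_rot: [-0.021, 1.0, -0.0, -0.001]
ft_force: [0.0, 0.0, -1.1]
grip_width: 0.466
grasp_force: 25.3
```

```bash
python3 -c "
from h import *
o=get_obs();print(o['grip_width']*85,o['position'],o['joint_pos'].round(2))
go((.4923,.1385,.055,92.5));traymap()
tray()"
```

```text
39.61680364958616 [0.49192912 0.13679084 0.1705747 ] [-0.79  0.14  0.46  1.87 -0.07  1.15  1.31]
d [-0.0006  0.0018  0.1156] turn [-0.001 -0.002 -0.002]
top [0.4823 0.2123 0.0677] [41.3 40.8]
top [0.6281 0.154  0.0665] [18.3 40.1]
walls 4530 [0.44  0.098 0.027] [0.671 0.269 0.04 ] ((555.46044921875, 187.42823791503906), (213.94064331054688, 155.20523071289062), 7.0586018562316895)
tray ((563.6361694335938, 186.59024047851562), (231.03175354003906, 155.93453979492188), 7.250025272369385)
```

Converted, 0.1155 m is 0.1444, 0.055 m is 0.0688.

{"api": "move_arm", "payload": {"plan": [{"delta_pos": [0,0.0013,0.025],"turn": [0,0,0],"fingers": 0.62},{"delta_pos": [0,0.0013,0.0688],"turn": [0,0,0],"fingers": 0.62},{"delta_pos": [0,0.0013,0.1125],"turn": [0,0,0],"fingers": 0.62},{"delta_pos": [0,0.0013,0.1325],"turn": [0,0,0],"fingers": 0.62},{"delta_pos": [0,0.0013,0.14],"turn": [0,0,0],"fingers": 0.62},{"delta_pos": [0,0.0013,0.1425],"turn": [0,0,0],"fingers": 0.62},{"delta_pos": [0,0.0013,0.1444],"turn": [0,0,0],"fingers": 0.62},{"delta_pos": [0,0.0013,0.1444],"turn": [0,0,0],"fingers": 0.62}]}}

```text
clock: 32.12
position: [0.4918, 0.1399, 0.0556]
ee_rot: [-0.022, 1.0, 0.0, -0.0]
ft_force: [-0.0, -0.2, -0.9]
grip_width: 0.463
grasp_force: 25.2
```

Converted, 0.0012 m is 0.0015, 0.0007 m is 0.0009.

{"api": "move_arm", "payload": {"plan": [{"delta_pos": [0,0,0.0009],"turn": [0,0,0],"fingers": 0.62},{"delta_pos": [0,0,0.0015],"turn": [0,0,0],"fingers": 0.62}]}}

```text
clock: 32.38
position: [0.4915, 0.1398, 0.054]
ee_rot: [-0.022, 1.0, 0.0, -0.001]
ft_force: [-0.7, -0.1, -1.4]
grip_width: 0.467
grasp_force: 25.2
```

{"api": "move_arm", "payload": {"plan": [{"delta_pos": [0,0,0.0008],"turn": [0,0,0],"fingers": 0.62},{"delta_pos": [0,0,0.001],"turn": [0,0,0],"fingers": 0.62}]}}

```text
clock: 32.62
position: [0.4916, 0.1397, 0.0538]
ee_rot: [-0.022, 1.0, 0.0, -0.001]
ft_force: [-4.9, -1.7, 10.9]
grip_width: 0.463
grasp_force: 26.7
```

Converted, -0.29 m is -0.3625, -0.27 m is -0.3375, 0.36 rad is 0.1146.

{"api": "move_arm", "payload": {"plan": [{"delta_pos": [0,0,0],"turn": [0,0,0],"fingers": 0.48},{"delta_pos": [0,0,0],"turn": [0,0,0],"fingers": 0.42},{"delta_pos": [0,0,0],"turn": [0,0,0],"fingers": 0.35},{"delta_pos": [0,0,-0.0375],"turn": [0,0,0],"fingers": 0.33},{"delta_pos": [0,0,-0.1],"turn": [0,0,0],"fingers": 0.33},{"delta_pos": [0,0,-0.1625],"turn": [0,0,0],"fingers": 0.5},{"delta_pos": [0,-0.0625,-0.225],"turn": [0,0,0.0573],"fingers": 0.7},{"delta_pos": [0,-0.125,-0.2875],"turn": [0,0,0.1146],"fingers": 0.7},{"delta_pos": [0,-0.175,-0.3375],"turn": [0,0,0.1719],"fingers": 0.7},{"delta_pos": [0,-0.2,-0.3625],"turn": [0,0,0.2292],"fingers": 0.7},{"delta_pos": [0,-0.225,-0.3625],"turn": [0,0,0.2865],"fingers": 0.7},{"delta_pos": [0,-0.225,-0.3625],"turn": [0,0,0.3024],"fingers": 0.7}]}}

```text
clock: 34.12
position: [0.4998, -0.0421, 0.3435]
ee_rot: [0.441, 0.898, -0.0, -0.0]
ft_force: [-0.2, -0.4, 0.4]
grip_width: 0.301
grasp_force: 0.0
```

{"api": "move_arm", "payload": {"plan": [{"delta_pos": [0,0,0],"turn": [0,0,0],"fingers": 0.7},{"delta_pos": [0,0,0],"turn": [0,0,0],"fingers": 0.7}]}}

```text
clock: 34.38
position: [0.4998, -0.0398, 0.3429]
ee_rot: [0.437, 0.9, -0.0, -0.001]
ft_force: [0.2, -0.0, 0.2]
grip_width: 0.302
grasp_force: 0.0
```

```bash
python3 -c "
from h import *
o=get_obs();print(o['position'],o['joint_pos'].round(2))
go((.60,-.12,.345,20),(.7149,-.1982,.345,-4.6));tray()
c=cam('top');save(c,'top7.png',(160,110,440,260),2.8);np.savez('top7.npz',**c)
"
```

```text
[ 0.49981711 -0.03982906  0.3429219 ] [-0.65 -0.01  0.65  1.64  0.    1.51  0.66]
d [-0.125   0.0291 -0.0023] turn [-0.002 -0.001  0.318]
d [-0.2575  0.0711 -0.0025] turn [-0.002 -0.     0.747]
tray ((563.1878051757812, 186.68450927734375), (231.82643127441406, 156.02609252929688), 7.163853168487549)
```

View pics/top7.png

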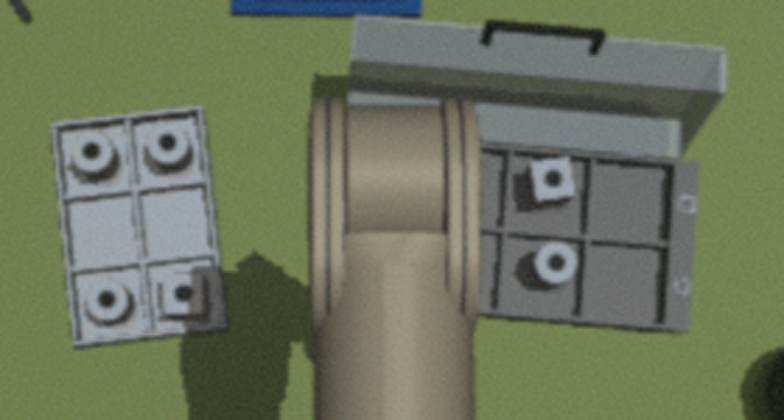

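The top view shows all four standing in the tray's corner cells, and the case now holds only rightly packed ones. Moving to the handle to shut the lid.

Converted, -0.2575 m is -0.3219, -0.005 m is -0.0063, 0.747 rad is 0.2378.

{"api": "move_arm", "payload": {"plan": [{"delta_pos": [-0.0625,0.015,-0.0063],"turn": [0,0,0.0573],"fingers": 0.7},{"delta_pos": [-0.125,0.0313,-0.0063],"turn": [0,0,0.1146],"fingers": 0.7},{"delta_pos": [-0.1875,0.05,-0.0063],"turn": [0,0,0.1719],"fingers": 0.7},{"delta_pos": [-0.25,0.0688,-0.0038],"turn": [0,0,0.2292],"fingers": 0.7},{"delta_pos": [-0.3,0.0825,-0.0025],"turn": [0,0,0.2378],"fingers": 0.7},{"delta_pos": [-0.3219,0.0888,-0.0025],"turn": [0,0,0.2378],"fingers": 0.7},{"delta_pos": [-0.3219,0.0888,-0.0025],"turn": [0,0,0.2378],"fingers": 0.7},{"delta_pos": [-0.3219,0.0888,-0.0025],"turn": [0,0,0.2378],"fingers": 0.7}]}}

```text
clock: 35.48
position: [0.7144, -0.1984, 0.3448]
ee_rot: [0.735, 0.678, -0.001, -0.001]
ft_force: [0.5, 0.2, 0.4]
grip_width: 0.299
grasp_force: 0.0
```

```bash
python3 -c "
from h import *
c=cam('wrist');P=cloud(c);col=c['color'].astype(int).sum(-1)
m=(col<110)&(P[...,2]>.215)&(P[...,2]<.26)&(P[...,0]>.66);m[:, :]&=True
q=P[m];print(len(q),np.median(q,0) if len(q) else 0)
for a in np.arange(-.26,-.12,.02):
  k=q[abs(q[:,1]-a)<.01]; 
  if len(k)>5: print(round(a,2),np.median(k,0).round(4),len(k))
o=get_obs();print(o['position'],o['joint_pos'].round(2))
go((.715,-.1982,.231,-4.6))
"
```

```text
1390 [ 0.714578   -0.19143243  0.23628129]
-0.24 [ 0.7103 -0.2397  0.2362] 233
-0.22 [ 0.7126 -0.2199  0.2363] 234
-0.2 [ 0.7143 -0.2001  0.2364] 246
-0.18 [ 0.7159 -0.1799  0.2364] 255
-0.16 [ 0.7173 -0.1595  0.2363] 291
-0.14 [ 0.7166 -0.1466  0.2351] 131
[ 0.71438155 -0.19809238  0.34520664] [-0.17  0.69  0.81  0.91 -0.48  1.7   0.36]
d [-1.000e-04  8.000e-04  1.142e-01] turn [-0.001 -0.    -0.001]
```

Converted, 0.1155 m is 0.1444, 0.108 m is 0.135.

{"api": "move_arm", "payload": {"plan": [{"delta_pos": [0,0.0006,0.0375],"turn": [0,0,0],"fingers": 0.7},{"delta_pos": [0,0.0006,0.075],"turn": [0,0,0],"fingers": 0.7},{"delta_pos": [0,0.0006,0.1125],"turn": [0,0,0],"fingers": 0.7},{"delta_pos": [0,0.0006,0.135],"turn": [0,0,0],"fingers": 0.7},{"delta_pos": [0,0.0006,0.1444],"turn": [0,0,0],"fingers": 0.7},{"delta_pos": [0,0.0006,0.1444],"turn": [0,0,0],"fingers": 0.7},{"delta_pos": [0,0.0006,0.1444],"turn": [0,0,0],"fingers": 0.8},{"delta_pos": [0,0.0006,0.1444],"turn": [0,0,0],"fingers": 1},{"delta_pos": [0,0.0006,0.1444],"turn": [0,0,0],"fingers": 1},{"delta_pos": [0,0.0006,0.1444],"turn": [0,0,0],"fingers": 1}], "force": 25}}

```text
clock: 36.78
position: [0.7145, -0.1992, 0.2304]
ee_rot: [0.736, 0.677, -0.001, -0.001]
ft_force: [-5.0, 1.3, 4.2]
grip_width: 0.106
grasp_force: 24.6
```

{"api": "move_arm", "payload": {"plan": [{"delta_pos": [0,-0.0263,-0.0075],"turn": [0,0,0],"fingers": 1},{"delta_pos": [0,-0.0519,-0.0119],"turn": [0,0,0],"fingers": 1},{"delta_pos": [0,-0.0788,-0.0138],"turn": [0,0,0],"fingers": 1},{"delta_pos": [0,-0.105,-0.0125],"turn": [0,0,0],"fingers": 1},{"delta_pos": [0,-0.1306,-0.0094],"turn": [0,0,0],"fingers": 1},{"delta_pos": [0,-0.1569,-0.0031],"turn": [0,0,0],"fingers": 1},{"delta_pos": [0,-0.1813,0.0056],"turn": [0,0,0],"fingers": 1},{"delta_pos": [0,-0.1813,0.0056],"turn": [0,0,0],"fingers": 1}]}}

```text
clock: 37.78
position: [0.5696, -0.1875, 0.2259]
ee_rot: [0.736, 0.677, -0.0, -0.001]
ft_force: [-3.0, -0.2, 5.8]
grip_width: 0.099
grasp_force: 26.0
```

```bash
python3 -c "
from h import *
o=get_obs();d=o['position']-np.array([.7145,-.1992,.2304]);print(np.hypot(*d[:2]),d[2],o['ft_force'],o['grip_width']*85)
"
```

```text
0.14540806272720724 -0.00453725553171494 [-2.98504731 -0.24743212  5.75474817] 8.388459185139427
```

Converted, -0.117 m is -0.1463, 0.1155 m is 0.1444.

{"api": "move_arm", "payload": {"plan": [{"delta_pos": [0,-0.0238,0.0113],"turn": [0,0,0],"fingers": 1},{"delta_pos": [0,-0.0469,0.0244],"turn": [0,0,0],"fingers": 1},{"delta_pos": [0,-0.0681,0.04],"turn": [0,0,0],"fingers": 1},{"delta_pos": [0,-0.0875,0.0575],"turn": [0,0,0],"fingers": 1},{"delta_pos": [0,-0.1056,0.0769],"turn": [0,0,0],"fingers": 1},{"delta_pos": [0,-0.1213,0.0981],"turn": [0,0,0],"fingers": 1},{"delta_pos": [0,-0.135,0.1206],"turn": [0,0,0],"fingers": 1},{"delta_pos": [0,-0.1463,0.1444],"turn": [0,0,0],"fingers": 1},{"delta_pos": [0,-0.1463,0.1444],"turn": [0,0,0],"fingers": 1}]}}

```text
clock: 38.9
position: [0.4538, -0.1781, 0.1094]
ee_rot: [0.736, 0.677, -0.001, -0.0]
ft_force: [1.5, -0.9, -3.6]
grip_width: 0.106
grasp_force: 26.5
```

```bash
python3 -c "
from h import *
o=get_obs();d=o['position']-np.array([.7145,-.1992,.2304]);print(np.hypot(*d[:2]),d[2],o['ft_force'],o['grip_width']*85,o['joint_pos'].round(2))
"
```

```text
0.26152892045549503 -0.12100489111594198 [ 1.5181907  -0.91750047 -3.55085838] 9.004698511846593 [-0.55  0.21  0.92  2.01 -0.19  1.01  0.38]
```

Converted, 0.0495 m is 0.0619, 0.048 m is 0.06.

{"api": "move_arm", "payload": {"plan": [{"delta_pos": [0,-0.0044,0.0125],"turn": [0,0,0],"fingers": 1},{"delta_pos": [0,-0.0088,0.025],"turn": [0,0,0],"fingers": 1},{"delta_pos": [0,-0.0119,0.0375],"turn": [0,0,0],"fingers": 1},{"delta_pos": [0,-0.0144,0.0475],"turn": [0,0,0],"fingers": 1},{"delta_pos": [0,-0.0156,0.055],"turn": [0,0,0],"fingers": 1},{"delta_pos": [0,-0.0169,0.06],"turn": [0,0,0],"fingers": 1},{"delta_pos": [0,-0.0169,0.0619],"turn": [0,0,0],"fingers": 1},{"delta_pos": [0,-0.0169,0.0619],"turn": [0,0,0],"fingers": 1}]}}

```text
clock: 39.9
position: [0.4401, -0.1768, 0.0599]
ee_rot: [0.736, 0.677, -0.001, -0.0]
ft_force: [0.7, -5.7, -3.3]
grip_width: 0.099
grasp_force: 27.2
```

Converted, 0.0015 m is 0.0019, 0.0007 m is 0.0009.

{"api": "move_arm", "payload": {"plan": [{"delta_pos": [0,0,0.0009],"turn": [0,0,0],"fingers": 1},{"delta_pos": [0,0,0.0019],"turn": [0,0,0],"fingers": 1},{"delta_pos": [0,0,0.0019],"turn": [0,0,0],"fingers": 1}]}}

```text
clock: 40.28
position: [0.4399, -0.1768, 0.0585]
ee_rot: [0.736, 0.677, -0.001, -0.0]
ft_force: [-1.9, -5.9, 0.3]
grip_width: 0.101
grasp_force: 27.5
```

{"api": "move_arm", "payload": {"plan": [{"delta_pos": [0,0,0.001],"turn": [0,0,0],"fingers": 1},{"delta_pos": [0,0,0.002],"turn": [0,0,0],"fingers": 1},{"delta_pos": [0,0,0.002],"turn": [0,0,0],"fingers": 1}]}}

```text
clock: 40.65
position: [0.4397, -0.1768, 0.0568]
ee_rot: [0.736, 0.677, -0.001, -0.001]
ft_force: [-2.5, -5.7, 0.4]
grip_width: 0.106
grasp_force: 27.5
```

```bash
cat > lid.py <<'E'
from h import *
c=cam('wrist');P=cloud(c);col=c['color'].astype(int).sum(-1)
x0=P[...,0]+(-.08)*(P[...,1]+.18)
q=P[(col<120)&(P[...,2]>.04)&(P[...,2]<.1)&(abs(x0-.441)<.004)&(abs(P[...,1]+.15)<.02)];print('bar',len(q),np.median(q,0) if len(q) else 0)
for x in(.5,.55,.6,.64):
    q=P[(abs(P[...,0]-x)<.01)&(P[...,1]>-.16)&(P[...,1]<-.03)&(P[...,2]>.071)&(P[...,2]<.11)];print(x,len(q),np.median(q[:,2]) if len(q) else 0)
E
python3 lid.py
```

```text
bar 1745 [ 0.44322165 -0.14926339  0.06643536]
0.5 15960 0.07780282969600338
0.55 520 0.07767347798849289
0.6 0 0
0.64 0 0
```

Converted, 0.002 m is 0.0025, 0.001 m is 0.0013.

{"api": "move_arm", "payload": {"plan": [{"delta_pos": [0,0,0.0013],"turn": [0,0,0],"fingers": 1},{"delta_pos": [0,0,0.0025],"turn": [0,0,0],"fingers": 1},{"delta_pos": [0,0,0.0025],"turn": [0,0,0],"fingers": 1}]}}

```text
clock: 41.08
position: [0.4396, -0.1768, 0.0559]
ee_rot: [0.736, 0.677, -0.001, -0.001]
ft_force: [-11.4, -2.1, 24.5]
grip_width: 0.102
grasp_force: 29.8
```

Hit the stop at 24 N, so the lid is shut. Releasing and retreating.

Converted, -0.24 m is -0.3, -0.001 m is -0.0013.

{"api": "move_arm", "payload": {"plan": [{"delta_pos": [0,0,-0.0013],"turn": [0,0,0],"fingers": 0.85},{"delta_pos": [0,0,-0.0013],"turn": [0,0,0],"fingers": 0.72},{"delta_pos": [0,0,-0.0013],"turn": [0,0,0],"fingers": 0.72},{"delta_pos": [0,0,-0.0375],"turn": [0,0,0],"fingers": 0.72},{"delta_pos": [0,0,-0.1],"turn": [0,0,0],"fingers": 0.72},{"delta_pos": [0,0,-0.1625],"turn": [0,0,0],"fingers": 0.72},{"delta_pos": [0,0,-0.2375],"turn": [0,0,0],"fingers": 0.72},{"delta_pos": [0,0,-0.3],"turn": [0,0,0],"fingers": 0.72},{"delta_pos": [0,0,-0.3],"turn": [0,0,0],"fingers": 0.72},{"delta_pos": [0,0,-0.3],"turn": [0,0,0],"fingers": 0.72}]}}

```text
clock: 42.32
position: [0.4403, -0.1761, 0.2945]
ee_rot: [0.735, 0.678, -0.001, -0.001]
ft_force: [1.2, 0.0, -1.0]
grip_width: 0.281
grasp_force: 0.0
```

```bash
python3 lid.py; python3 -c "
from h import *
tray();c=cam('scene');save(c,'s9.png',s=1.4)"
```

```text
bar 191 [ 0.44253049 -0.14875214  0.06625562]
0.5 2667 0.07758205070331453
0.55 2675 0.07759419875202157
0.6 2729 0.07759764904517841
0.64 2752 0.07757178271414536
tray ((563.3836059570312, 186.75299072265625), (231.07400512695312, 156.22731018066406), 7.104414939880371)
```

View pics/s9.png

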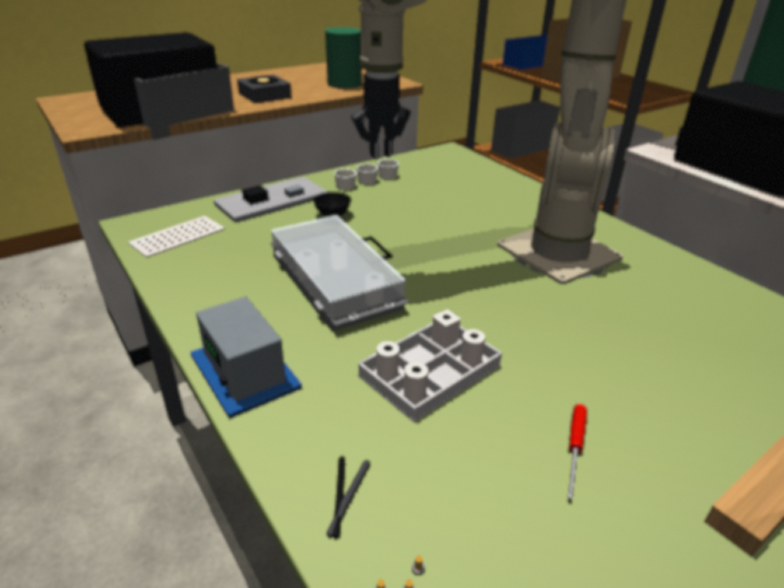

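The scene view shows the lid flat and shut, the four insulators upright in the tray around (430,355), and the arm clear.

```bash
python3 -c "
from workcell import hand_in
print(hand_in())"
```

```text
the job is handed in; nothing more can be done
None
```

The job is handed in: the three round insulators from the far row and the one square from the near row now stand upright in the returns tray, and the lid is fully shut; no verdict was shown.

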